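# Put the stationery away and latch the two-leaf case

### The arm

A 7-joint arm with a two-finger parallel gripper is mounted at the origin on the work surface. World frame = base frame: x ahead of the robot, y to its left, z up, the work surface at z = 0. Lengths are in m, angles in degrees, forces in N, time in s.
With the tool pointing down it reaches from about 0.4 to 0.875 m from the base axis. Payload 6.5 kg.
Tool frame: the origin (TCP) lies at the very end of the fingers, on their centre line; the grasp point (between the pads) lies 19 mm behind it (robot.pinch_z is the distance from the TCP to the grasp point, in m); z points along the fingers, y is the direction in which the jaws open and shut (so a half turn about z gives the same grasp; the last joint's range is limited). The gripper opens to 85 mm and grips with 20 to 120 N. Pads are 22 mm wide; open, the fingers measure 114 mm over their backs; the gripper's body (76 mm by 85 mm) begins 54 mm behind the grasp point. The pads swing forward as they close: fully open they stand 13 mm farther back than shut.
Start: joints at [-78.679, 30.733, -0.252, 88.115, 0.149, 61.152, -4.079], TCP at [0.169, 0.628, 0.231] pointing down, gripper open.
Joint ranges: [-154.64, 154.64], [-21.42, 123.67], [-72.66, 72.17], [13.99, 137.28], [-74.86, 254.86], [10.95, 109.41], [-158.01, 158.01]. Speed limits (degrees/s): [136.94, 136.94, 180, 180, 180, 180, 180].

### API

Orientations are given as a 3x3 rotation matrix whose columns are the frame's x, y, z axes.
In Python, from cell import robot gives the robot as it stands.
- The arm moves only by the tool jog_arm, never from a script. Its argument "commands" is a list of rows, each an object of numbers: "tx", "ty", "tz": the shift along the tool's x, y, z in m; "turn": the turn about the tool's z in rad. In form: [{"tx": .., "ty": .., "tz": .., "turn": ..}, ...]. A call has 1 to 20 rows; each row is the pose to reach, as a shift and turn from the pose commanded when the call began, along the tool's axes at that moment; what a row does not reach only later rows make up. A row lasts 1/10 s, in which the tool goes at most 50 mm and 8.59 degrees, less where a joint would pass 70% of its speed; a pose out of reach is approached as far as the arm can. A call with a gripper value outside its range is refused whole. "grip" is the closure in counts, from 0 (fully open) to 255 (shut), set as the call begins (left out, the last holds). The fingers move at their own pace and stop on an object; "force" is the grip in N (left out, the last holds). Time passes only in rows, so rows that repeat a pose let the fingers close. It gives the time, the measured TCP pose, the force and the opening at its end, in the units of the state.
- robot.get_state(): the state, without advancing time (a new reading comes with each control period).
- robot.grab_frame(name): name is "scene" or "top"; returns a dict with "img" (480x640x3 uint8, red, green, blue), "mtx" (3x3 intrinsics, pixels), "T" (4x4, takes a point from camera to world coordinates). Camera axes: x right, y up, looking along -z (the intrinsics and any distortion apply to the point x, -y, -z); pixel columns grow to the right and rows downward; lengths in m; the calibration is good to about 2 mm. A picture is of the moment at which its call begins. There is no depth.
- robot.sign_off(): hands the job in, once; it reports no verdict.
The state is a dict: "clock": time; "joint_positions": joint angles; "joint_velocities": joint speeds; "effort": joint torques, N m; "ee_pos": TCP position; "tool_rot": TCP orientation; "force": force on the tool from outside, world axes, zero at the start; "torque": the same for the moment, N m; "width": finger opening in m.
Only numpy, scipy, OpenCV 4.12 (cv2) and the standard library are available. Lean on these libraries where they do the work, as an engineer would, in place of code of your own. Each camera call takes 0.05 s, during which the arm holds its last target.

### The job

Tidy the stationery on the desk (whichever of the pencil tin, stapler, highlighter, refill box and eraser are there) into the open two-leaf case, and leave the mug, phone, pen cup, calculator, note cube and notebook alone. Then shut the case: first the white leaf with the blue rebate, fully down, and last the grey leaf, so that its black flange laps over the rebate. Finally swing the hasp all the way over, flat on the staple.

Things in the scene. Friction and masses are not known exactly. Their poses are not given: they have to be found in the camera images.
- case: Open-topped white stationery case fixed to the desk, outside 200 (x) x 260 (y) x 70 mm high, walls and floor 5 mm, inside 190 x 250 x 65 mm deep. Origin: centre of its underside, on the desk; x points away from the robot at yaw 0, y left, z up; yaw within 0.2 rad. Two leaves, hinged along its left (+y) and right (-y) rims, stand open and meet over the middle when shut.
- rebated_leaf (a joint): Right leaf, white, 200 (x) x 129 x 10 mm, 0.3 kg, with a blue rebate: the last 15 mm at its free edge are only 5 mm thick. Hinge along case x at case (y -130, z 70 mm). Rad: 0 shut flat on the rim, pi/2 upright, more leans outward; starts 1.6 to 1.9 (stop 2.2). Stiff hinge (0.3 N m friction), stays where left: push its outer face over, then down. Shut it first; it cannot shut under the other.
- rebated_edge (a point): Middle of the free edge of the rebated leaf, 129 mm from its hinge.
- flanged_leaf (a joint): Left leaf, grey, 200 (x) x 129 x 10 mm, 0.3 kg, with a black flange 16 mm wide, 4 mm thick, jutting from the upper half of its free edge, that lies in the other leaf's rebate when both are shut. Hinge along case x at case (y +130, z 70 mm). Rad: 0 shut, pi/2 upright, starts 1.6 to 1.9 (stop 2.2); same stiff hinge. Shut it last. It carries the hasp on its outer face.
- flanged_edge (a point): Middle of the flange's outer edge, 145 mm from the flanged leaf's hinge.
- hasp (a joint): Steel hasp on the flanged leaf's outer face: strap 30 mm wide (along case x), 95 long, 4 thick, orange tab on its last 30 mm, slot 45 to 65 mm from its pivot. Rad: 0 folded back flat towards the leaf's hinge, pi/2 square to the leaf, pi (stop) flat over the seam, slot round the staple. Starts 0.7 to 1.2; stays where left (0.04 N m). Leaves shut, push its end over from the left, press the tab down.
- hasp_pivot (a point): Pivot of the hasp, on the flanged leaf 110 mm from the leaf's hinge, midway along the leaf: with the leaf shut at case (0, +20, 85) mm. Pivot axis along the case's x.
- hasp_tip (a point): Middle of the hasp's free end, 95 mm from its pivot. The steel staple that it drops over stands 13 mm proud on the rebated leaf, 55 mm to the right of the pivot when shut: at case (0, -35) mm.
- pencil_tin_center (a point): Closed blue pencil tin, a block 130 x 30 x 24 mm, lying on the desk at any yaw, long side along its own x. Point: its centre, half-way up. It may be absent.
- stapler_center (a point): Small stapler, black base 120 x 32 x 14 mm under a red arm 112 x 26 mm, 40 mm high in all, lying on the desk at any yaw, long side along its own x. Point: its centre, half-way up. It may be absent.
- highlighter_center (a point): Flat-sided yellow highlighter with a black cap, 120 x 26 mm (cap 28 mm) x 22 mm high, lying on the desk at any yaw, long side along its own x. Point: its centre, half-way up. It may be absent.
- refill_box_center (a point): Cardboard refill box with a green band, 95 x 30 x 30 mm, lying on the desk at any yaw, long side along its own x. Point: its centre, half-way up. It may be absent.
- eraser_center (a point): White eraser in an orange sleeve, 68 x 30 x 20 mm, lying on the desk at any yaw, long side along its own x. Point: its centre, half-way up. It may be absent.
- mug: Blue mug, 72 mm across, 85 mm high; origin at the centre of its underside. Leave it alone.
- phone: Black phone lying flat, 145 x 70 x 9 mm; origin at the centre of its underside. Leave it alone.
- pen_cup: Grey pen cup, 76 mm across, 95 mm high, pens to 170 mm; origin at the centre of its underside. Leave it alone.
- calculator: Desk calculator lying flat, 150 x 80 x 17 mm; origin at the centre of its underside. Leave it alone.
- note_cube: Yellow note cube, 76 x 76 x 45 mm; origin at the centre of its underside. Leave it alone.
- notebook: Closed notebook, 210 x 148 x 16 mm; origin at the centre of its underside. Leave it alone.

How it is judged (in metres and radians):
On the way, in this order (a step that is already met when the one before it is completed fails the run):
1. every piece of stationery on the desk lies inside the case, with both leaves still open (x of pencil_tin_center in the frame of case between -0.095 and 0.095 m and y of pencil_tin_center in the frame of case between -0.125 and 0.125 m and z of pencil_tin_center in the frame of case between 0 and 0.068 m and x of stapler_center in the frame of case between -0.095 and 0.095 m and y of stapler_center in the frame of case between -0.125 and 0.125 m and z of stapler_center in the frame of case between 0 and 0.068 m and x of highlighter_center in the frame of case between -0.095 and 0.095 m and y of highlighter_center in the frame of case between -0.125 and 0.125 m and z of highlighter_center in the frame of case between 0 and 0.068 m and x of refill_box_center in the frame of case between -0.095 and 0.095 m and y of refill_box_center in the frame of case between -0.125 and 0.125 m and z of refill_box_center in the frame of case between 0 and 0.068 m and x of eraser_center in the frame of case between -0.095 and 0.095 m and y of eraser_center in the frame of case between -0.125 and 0.125 m and z of eraser_center in the frame of case between 0 and 0.068 m and value of joint each of rebated_leaf, flanged_leaf above 0.5 rad), for 0.2 s.
2. the rebated leaf is shut while the flanged leaf is still open (value of joint rebated_leaf below 0.04 rad and value of joint flanged_leaf above 0.5 rad), for 0.2 s.
3. the flanged leaf is shut too, lapping over the rebated leaf (value of joint each of rebated_leaf, flanged_leaf below 0.04 rad), for 0.2 s.
4. the hasp lies over the staple (all of step 3 and value of joint hasp above 3 rad), for 0.2 s.
At the end, for the whole second after the job is handed in: Every present piece of stationery is at rest inside the case; both leaves are shut to within 0.04 rad, the rebated one having been shut first and the flanged one last; the hasp is within 0.14 rad of its stop, over the staple (all of step 4 and x of pencil_tin_center in the frame of case between -0.095 and 0.095 m and y of pencil_tin_center in the frame of case between -0.125 and 0.125 m and z of pencil_tin_center in the frame of case between 0 and 0.068 m and x of stapler_center in the frame of case between -0.095 and 0.095 m and y of stapler_center in the frame of case between -0.125 and 0.125 m and z of stapler_center in the frame of case between 0 and 0.068 m and x of highlighter_center in the frame of case between -0.095 and 0.095 m and y of highlighter_center in the frame of case between -0.125 and 0.125 m and z of highlighter_center in the frame of case between 0 and 0.068 m and x of refill_box_center in the frame of case between -0.095 and 0.095 m and y of refill_box_center in the frame of case between -0.125 and 0.125 m and z of refill_box_center in the frame of case between 0 and 0.068 m and x of eraser_center in the frame of case between -0.095 and 0.095 m and y of eraser_center in the frame of case between -0.125 and 0.125 m and z of eraser_center in the frame of case between 0 and 0.068 m and linear speed of each of pencil_tin, stapler, highlighter, refill_box, eraser below 0.02 m/s); the robot touches nothing.
It fails at once if a bystander (mug, phone, pen cup, calculator, note cube, notebook) is moved more than 4 cm or tipped over (distance of any of mug, phone, pen_cup, calculator, note_cube, notebook from where it was at the start of the episode above 0.04 m or angle between any of mug, phone, pen_cup, calculator, note_cube, notebook's own z axis and vertical above 0.6 rad).
Of pencil_tin, stapler, highlighter, refill_box, eraser only 3 to 4 are there at a start; the rules pass over those that are not, and their reading is None.
At some moment in a run one of pencil_tin, stapler, highlighter, refill_box, eraser may be knocked a few centimetres aside while the robot is not near it.
Once in a run the grip may slacken for a moment while it holds something.
It also fails if it takes over 200 s, if anything falls off the work surface, if the arm or the gripper's body presses on something with over 40 N, if the wrist force passes 120 N, or if a joint passes its speed limit or range.

## Working session

There is one attempt and no reset: what is moved stays moved. The work goes in short steps, Python scripts to look and compute and a tool call to move; the robot and the scene stay as the last step left them, time stands still between calls to the robot, and variables do not carry over. Pictures are saved under pics/ and viewed, and the job is handed in when it is done.

Besides the shell and the picture viewer there is one more tool, called after "Request:" by a JSON object that holds its "method" and its "body". jog_arm: Moves the arm, as the interface text tells. Its arguments: {"type":"object","properties":{"commands":{"type":"array"},"grip":{"type":"number"},"force":{"type":"number"}},"required":["commands"]}

```bash
ls; mkdir -p pics; python3 - <<'E'
from cell import robot
import cv2,numpy as np
for n in("scene","top"):
    f=robot.grab_frame(n); cv2.imwrite(f"pics/{n}0.png",f["img"][:,:,::-1]); print(n,f["mtx"].tolist(),np.round(f["T"],4).tolist(),[k for k in f])
s=robot.get_state();print(s)
E
```

```text
pics
scene [[466.1101590869527, 0.0, 315.2307336744897], [0.0, 466.1101590869527, 240.0685701435474], [0.0, 0.0, 1.0]] [[-0.7541, -0.5703, 0.3257, 0.9598], [0.6566, -0.644, 0.3926, 0.4997], [-0.0141, 0.5099, 0.8601, 1.182], [0.0, 0.0, 0.0, 1.0]] ['img', 'mtx', 'T']
top [[555.0497949020595, 0.0, 317.6663161096499], [0.0, 555.0497949020595, 235.63866790016232], [0.0, 0.0, 1.0]] [[-0.0158, 0.9828, -0.1839, 0.2781], [-0.9998, -0.0178, -0.0088, -0.0212], [-0.0119, 0.1837, 0.9829, 1.4882], [0.0, 0.0, 0.0, 1.0]] ['img', 'mtx', 'T']
{'clock': 0.1, 'joint_positions': array([-78.67883651,  30.77488731,  -0.25345126,  88.16194376,
         0.14798262,  61.15123065,  -4.08043017]), 'joint_velocities': array([ 0.01982527, -0.17410481,  0.00315643, -0.0558428 , -0.10421503,
       -0.03162606, -0.05053558]), 'effort': array([ 1.89871716e-03, -5.84561920e+01,  1.05149791e+00, -2.59776950e+01,
        1.26260545e-02,  4.58991359e-03, -3.10219707e-05]), 'ee_pos': array([0.1693581 , 0.62699095, 0.2305023 ]), 'tool_rot': array([[-9.65417011e-01,  2.60710390e-01, -2.95995567e-04],
       [ 2.60710537e-01,  9.65415848e-01, -1.50237134e-03],
       [-1.05925008e-04, -1.52758401e-03, -9.99998828e-01]]), 'force': array([-0.08036571, -0.66102881, -0.06819699]), 'torque': array([-0.05672407,  0.01355653, -0.02262104]), 'width': 0.08529218484340508}
```

View pics/scene0.png

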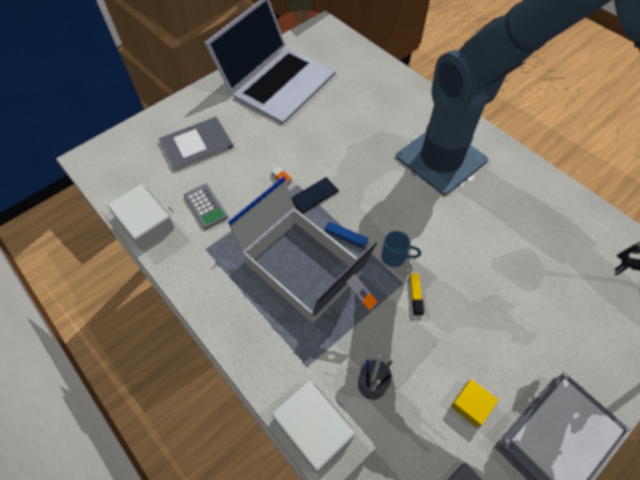

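View pics/top0.png

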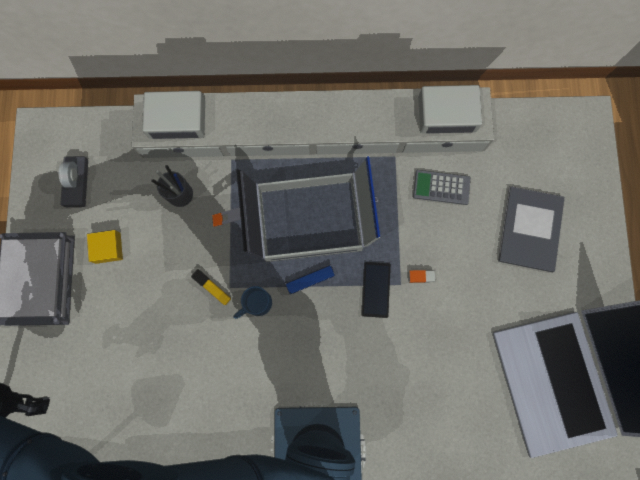

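```bash
cat > h.py <<'E'
from cell import robot
import cv2,numpy as np
def grab(n,fn=None):
    f=robot.grab_frame(n)
    if fn: cv2.imwrite(f"pics/{fn}.png",f["img"][:,:,::-1])
    return f
def ray(f,uv):
    K=f["mtx"];T=f["T"];uv=np.atleast_2d(uv).astype(float)
    d=np.c_[(uv[:,0]-K[0,2])/K[0,0],-(uv[:,1]-K[1,2])/K[1,1],-np.ones(len(uv))]
    return T[:3,3],d@T[:3,:3].T
def onz(f,uv,z):
    o,d=ray(f,uv); return o+d*((z-o[2])/d[:,2])[:,None]
def px(f,P):
    K=f["mtx"];T=f["T"];P=np.atleast_2d(P)
    c=(P-T[:3,3])@T[:3,:3]; return np.c_[K[0,0]*c[:,0]/-c[:,2]+K[0,2],K[1,1]*c[:,1]/c[:,2]+K[1,2]]
def tri(f1,u1,f2,u2):
    o1,d1=ray(f1,u1);o2,d2=ray(f2,u2);d1=d1[0]/np.linalg.norm(d1);d2=d2[0]/np.linalg.norm(d2)
    A=np.c_[d1,-d2];t=np.linalg.lstsq(A,o2-o1,rcond=None)[0]
    p,q=o1+t[0]*d1,o2+t[1]*d2
    return (p+q)/2,np.linalg.norm(p-q)
def hsv(f): return cv2.cvtColor(f["img"],cv2.COLOR_RGB2HSV)
def comps(m,amin=40):
    n,l,s,c=cv2.connectedComponentsWithStats(m.astype(np.uint8))
    return [(l==i,s[i],c[i]) for i in range(1,n) if s[i][4]>=amin]
def crop(f,x0,y0,x1,y1,k,fn):
    cv2.imwrite(f"pics/{fn}.png",cv2.resize(f["img"][y0:y1,x0:x1,::-1],None,fx=k,fy=k,interpolation=cv2.INTER_CUBIC))
def rect(f,m,z):
    v,u=np.nonzero(m); P=onz(f,np.c_[u,v],z)[:,:2].astype(np.float32)
    return cv2.minAreaRect(P*1000)
def mv(x,y,z,yaw=None):
    """tool shift to world TCP target; yaw = world angle(deg) of the jaw (tool y) axis mod 180"""
    s=robot.get_state();R=s["tool_rot"];d=np.array([x,y,z])-s["ee_pos"]
    t=R.T@d;o=[round(v,4) for v in t]
    if yaw is not None:
        cur=np.degrees(np.arctan2(R[1,1],R[0,1]))
        dw=(yaw-cur+90)%180-90
        o.append(("turn",round(-np.radians(dw),4),"j7",s["joint_positions"][6]))
    print(o,"pos",s["ee_pos"].round(4),"t",round(s["clock"],2),"F",s["force"].round(1),"w",round(s["width"],4))
E
python3 - <<'E'
from h import *
f=grab("top");g=grab("scene")
crop(f,180,140,460,320,2.8,"tz"); crop(g,200,150,440,340,3.2,"sz")
for n,c,z in (("top",f,0.0),("scene",g,0.)):
    H=hsv(c);h,s,v=H[...,0],H[...,1],H[...,2]
    for nm,m in (("blue",(h>100)&(h<125)&(s>150)&(v>60)),("yel",(h>20)&(h<33)&(s>170)),("or",(h<18)&(s>190)&(v>150))):
        for mm,st,ce in comps(m,25):
            print(n,nm,st.tolist(),ce.round(1),rect(c,mm,0.02))
E
```

```text
top blue [367, 157, 13, 80, 199] [373.  197.8] ((659.8882446289062, -159.68524169921875), (223.13623046875, 7.481403827667236), 5.562166213989258)
top blue [287, 266, 47, 27, 500] [309.9 279.2] ((435.6164245605469, 14.344375610351562), (28.243019104003906, 126.99547576904297), 21.232303619384766)
top yel [87, 230, 35, 33, 964] [103.9 246.3] ((533.9378051757812, 568.2736206054688), (83.1112060546875, 87.9714584350586), 7.288461685180664)
top yel [203, 280, 27, 25, 277] [216.2 291.7] ((406.6975402832031, 262.730224609375), (80.3551025390625, 24.247207641601562), 48.858619689941406)
top or [410, 271, 15, 11, 156] [417.4 276. ] ((439.21453857421875, -269.66754150390625), (37.46354293823242, 26.595138549804688), 89.00894927978516)
scene blue [17, 66, 34, 18, 223] [34.7 75.4] ((835.3092651367188, -1263.43994140625), (106.96063232421875, 92.6784896850586), 86.7886962890625)
scene blue [100, 67, 22, 20, 126] [110.4  75.5] ((623.7775268554688, -1065.2857666015625), (105.03893280029297, 60.89515686035156), 14.46417236328125)
scene blue [47, 110, 9, 8, 36] [ 51.7 113.2] ((868.9154663085938, -10
[... 697 characters left out ...]
9, 25] [367.1 365.3] ((661.1524047851562, 328.51568603515625), (20.333831787109375, 4.990527153015137), 45.65079879760742)
scene yel [410, 274, 12, 26, 231] [415.3 286.7] ((411.791015625, 260.9171447753906), (75.01986694335938, 24.584930419921875), 49.101985931396484)
scene yel [452, 380, 46, 47, 1187] [474.4 403.1] ((531.875, 562.3695068359375), (86.43773651123047, 76.09456634521484), 6.898101806640625)
scene or [277, 172, 13, 8, 36] [283.  175.4] ((443.92333984375, -273.29510498046875), (34.46965789794922, 24.31133460998535), 88.49027252197266)
scene or [363, 295, 13, 14, 110] [369.2 301.2] ((536.51318359375, 209.43484497070312), (30.465190887451172, 28.373598098754883), 89.96837615966797)
```

View pics/tz.png

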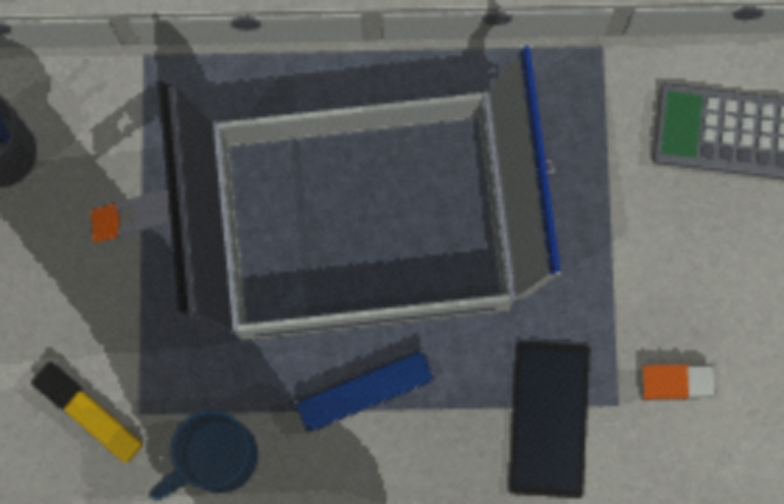

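View pics/sz.png

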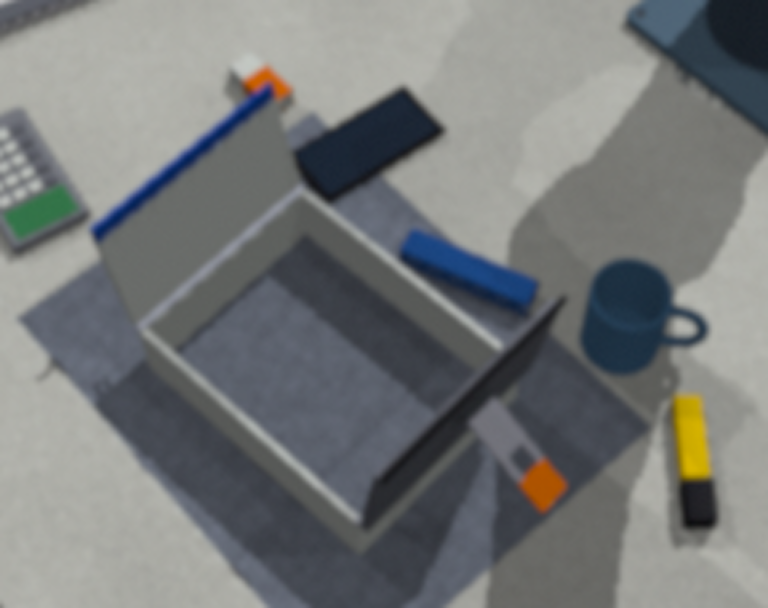

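```bash
python3 - <<'E'
from h import *
f=grab("top");g=grab("scene")
c=np.array([[217,124],[488,93],[511,303],[237,334]])/2.8+[180,140]
P=onz(f,c,.07);print(P.round(4),P.mean(0)); 
print("edges",np.linalg.norm(np.diff(P[[0,1,2,3,0]],axis=0),axis=1))
e1=P[0]-P[3]+P[1]-P[2];print("yaw x",np.degrees(np.arctan2(e1[1],e1[0])));e2=P[0]-P[1]+P[3]-P[2];print("yaw y-90",np.degrees(np.arctan2(e2[1],e2[0]))-90)
print("mug",onz(f,np.array([[212,452]])/2.8+[180,140],.085), onz(f,np.array([[165,487]])/2.8+[180,140],.04))
hl=np.array([[33,380],[55,362],[142,443],[125,461]])/2.8+[180,140]
Q=onz(f,hl,.022);print("hl",Q,Q.mean(0))
# scene corners of highlighter top / tin
print("er",onz(f,np.array([[642,365],[714,365],[714,398],[642,398]])/2.8+[180,140],.02))
print("hasp tip",tri(f,[np.mean([217.0]),220],g,[369.2,301.2]))
print("flange edge ends",tri(f,[(163/2.8+180),84/2.8+140],g,[200+363/3.2,150+522/3.2]),tri(f,[(184/2.8+180),312/2.8+140],g,[200+562/3.2,150+298/3.2]))
print("blue edge ends",tri(f,[(526/2.8+180),46/2.8+140],g,[200+95/3.2,150+233/3.2]),tri(f,[(556/2.8+180),270/2.8+140],g,[200+270/3.2,150+90/3.2]))
mv(.436,.014,.15,21)
E
```

```text
[[ 0.6846  0.1487  0.07  ]
 [ 0.7101 -0.1083  0.07  ]
 [ 0.5082 -0.1239  0.07  ]
 [ 0.4837  0.1294  0.07  ]] [0.59666107 0.01148902 0.07      ]
edges [0.2582411  0.20249017 0.25446263 0.20179797]
yaw x 4.948906840808444
yaw y-90 5.5881111154203325
mug [[0.3747729  0.15015575 0.085     ]] [[0.34636137 0.19904109 0.04      ]]
hl [[0.45001172 0.32836556 0.022     ]
 [0.46685265 0.30782278 0.022     ]
 [0.38865086 0.22389565 0.022     ]
 [0.37205634 0.23968383 0.022     ]] [0.41939289 0.27494195 0.022     ]
er [[ 0.45457476 -0.24974253  0.02      ]
 [ 0.45339596 -0.31783159  0.02      ]
 [ 0.42209788 -0.31612207  0.02      ]
 [ 0.42325478 -0.24829759  0.02      ]]
hasp tip (array([0.57698951, 0.23993417, 0.13494348]), np.float64(0.004869703480196884))
flange edge ends (array([0.70161338, 0.18280715, 0.15565956]), np.float64(0.01087993116344016)) (array([0.48463136, 0.15831087, 0.20427775]), np.float64(0.003266824641834913))
blue edge ends (array([ 0.71422209, -0.13454762,  0.19223883]), np.float64(0.0013046341815833944)) (array([ 0.51747883, -0.15511773,  0.18736351]), np.float64(0.0017300225131501163))
[np.float64(-0.4172), np.float64(-0.5226), np.float64(0.0813), ('turn', np.float64(0.9405), 'j7', np.float64(-4.078859599315709))] pos [0.1694 0.6273 0.231 ] t 0.3 F [0.3 0.8 0.2] w 0.0855
```

Request:
{"method": "jog_arm", "body": {"commands": [{"tx":-0.1,"ty":-0.13,"tz":0.0,"turn":0.1},{"tx":-0.2,"ty":-0.26,"tz":0.0,"turn":0.47},{"tx":-0.2,"ty":-0.26,"tz":0.0,"turn":0.47},{"tx":-0.2,"ty":-0.26,"tz":0.0,"turn":0.47},{"tx":-0.2,"ty":-0.26,"tz":0.0,"turn":0.47},{"tx":-0.2,"ty":-0.26,"tz":0.0,"turn":0.47},{"tx":-0.417,"ty":-0.523,"tz":0.03,"turn":0.94},{"tx":-0.417,"ty":-0.523,"tz":0.03,"turn":0.94},{"tx":-0.417,"ty":-0.523,"tz":0.03,"turn":0.94},{"tx":-0.417,"ty":-0.523,"tz":0.03,"turn":0.94},{"tx":-0.417,"ty":-0.523,"tz":0.03,"turn":0.94},{"tx":-0.417,"ty":-0.523,"tz":0.03,"turn":0.94},{"tx":-0.417,"ty":-0.523,"tz":0.03,"turn":0.94},{"tx":-0.417,"ty":-0.523,"tz":0.03,"turn":0.94},{"tx":-0.417,"ty":-0.523,"tz":0.03,"turn":0.94},{"tx":-0.417,"ty":-0.523,"tz":0.03,"turn":0.94}]}}

```text
clock: 1.9
ee_pos: [0.4355, 0.0141, 0.2012]
tool_rot: [[-0.358, 0.934, -0.0], [0.934, 0.358, 0.0], [0.0, -0.0, -1.0]]
force: [-1.0, 0.7, 1.0]
width: 0.0853
```

```bash
python3 - <<'E'
from h import *
f=grab("top","t1");g=grab("scene","s1")
for n,c in (("top",f),("scene",g)):
    H=hsv(c);h,s,v=H[...,0],H[...,1],H[...,2]
    for nm,m in (("blue",(h>100)&(h<125)&(s>150)&(v>60)),("yel",(h>20)&(h<33)&(s>170)),("or",(h<18)&(s>190)&(v>150))):
        for mm,st,ce in comps(m,60): print(n,nm,ce.round(1),np.round(np.hstack([np.ravel(x) for x in rect(c,mm,0.022)])))
mv(.437,.013,.06,21)
E
```

```text
top blue [372.9 197. ] [ 659. -160.  223.    7.    6.]
top yel [103.9 246.3] [534. 567.  83.  87.   7.]
top yel [216.3 291.8] [406. 262.  80.  24.  49.]
top or [417.1 275.7] [ 439. -269.   37.   27.   89.]
scene blue [ 56.9 110.5] [  788. -1072.   889.   465.    68.]
scene blue [255.8 201. ] [ 559. -256.  225.   12.    6.]
scene blue [345.5 234.3] [442.  13.  34. 126.  21.]
scene yel [415.3 286.7] [413. 261.  75.  25.  49.]
scene yel [474.4 403.1] [533. 562.  86.  76.   7.]
scene or [369.1 301.1] [537. 209.  30.  27.   4.]
[np.float64(-0.0027), np.float64(0.0008), np.float64(0.1413), ('turn', np.float64(0.0026), 'j7', np.float64(22.39130720329008))] pos [0.4353 0.0152 0.2013] t 2.0 F [-0.7 -0.9  0.8] w 0.0855
```

View pics/s1.png

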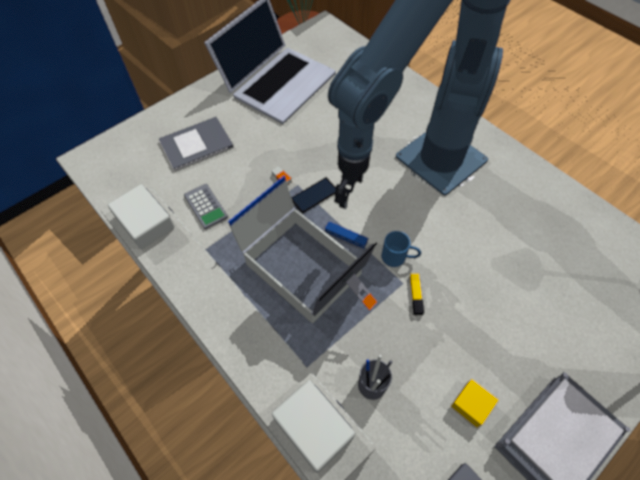

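Request:
{"method": "jog_arm", "body": {"commands": [{"tx":-0.001,"ty":0.002,"tz":0.04},{"tx":-0.001,"ty":0.002,"tz":0.08},{"tx":-0.001,"ty":0.002,"tz":0.12},{"tx":-0.001,"ty":0.002,"tz":0.14},{"tx":-0.001,"ty":0.002,"tz":0.14}], "grip": 105, "force": 60}}

```text
$.commands[0]: bad value
```

```bash
python3 - <<'E'
from h import *
g=grab("scene");crop(g,240,150,440,300,4,"s2");f=grab("top");crop(f,220,180,420,330,4,"t2")
mv(.437,.013,.004,21)
E
```

```text
[np.float64(-0.0027), np.float64(0.0007), np.float64(0.1973), ('turn', np.float64(0.003), 'j7', np.float64(22.407008039447675))] pos [0.4354 0.0152 0.2013] t 2.1 F [ 1.2 -0.3  0.6] w 0.0857
```

View pics/s2.png

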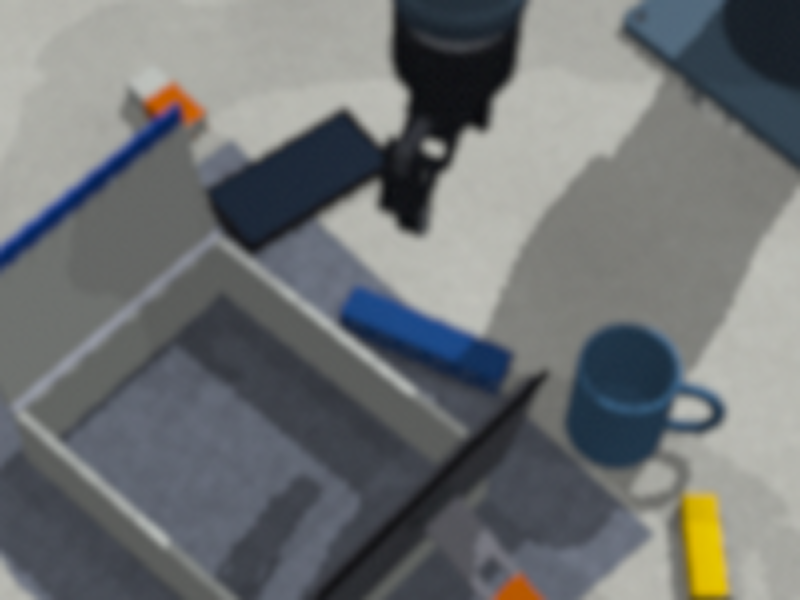

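Request:
{"method": "jog_arm", "body": {"commands": [{"tx":-0.001,"ty":0.002,"tz":0.04,"turn":0},{"tx":-0.001,"ty":0.002,"tz":0.08,"turn":0},{"tx":-0.001,"ty":0.002,"tz":0.12,"turn":0},{"tx":-0.001,"ty":0.002,"tz":0.14,"turn":0},{"tx":-0.001,"ty":0.002,"tz":0.14,"turn":0}], "grip": 105, "force": 60}}

```text
clock: 2.6
ee_pos: [0.4357, 0.0143, 0.0593]
tool_rot: [[-0.36, 0.933, -0.005], [0.933, 0.36, -0.001], [0.001, -0.005, -1.0]]
force: [-0.5, 0.8, 0.3]
width: 0.0503
```

```bash
python3 - <<'E'
from h import *
g=grab("scene");crop(g,240,150,440,300,4,"s3")
mv(.437,.013,.004,21)
E
```

```text
[np.float64(-0.0011), np.float64(-0.0003), np.float64(0.0568), ('turn', np.float64(0.0016), 'j7', np.float64(34.221702741198904))] pos [0.437  0.0142 0.0608] t 2.65 F [ 0.7 -0.1  0.2] w 0.0508
```

View pics/s3.png

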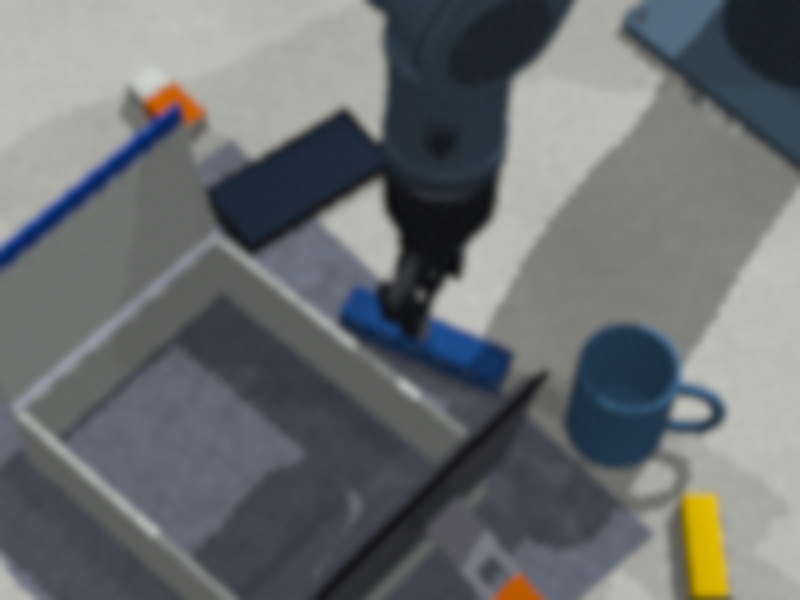

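Request:
{"method": "jog_arm", "body": {"commands": [{"tx":0,"ty":0,"tz":0.02,"turn":0},{"tx":0,"ty":0,"tz":0.04,"turn":0},{"tx":0,"ty":0,"tz":0.055,"turn":0},{"tx":0,"ty":0,"tz":0.055,"turn":0}]}}

```text
clock: 3.05
ee_pos: [0.4381, 0.0142, 0.0066]
tool_rot: [[-0.36, 0.933, -0.0], [0.933, 0.36, 0.0], [0.0, 0.0, -1.0]]
force: [-0.9, -0.8, 0.1]
width: 0.0498
```

Request:
{"method": "jog_arm", "body": {"commands": [{"tx":0,"ty":0,"tz":0.0,"turn":0},{"tx":0,"ty":0,"tz":0.0,"turn":0},{"tx":0,"ty":0,"tz":0.0,"turn":0},{"tx":0,"ty":0,"tz":0.0,"turn":0},{"tx":0,"ty":0,"tz":0.0,"turn":0}], "grip": 255, "force": 60}}

```text
clock: 3.55
ee_pos: [0.439, 0.014, 0.0079]
tool_rot: [[-0.359, 0.933, 0.002], [0.933, 0.359, 0.001], [-0.0, 0.002, -1.0]]
force: [-0.4, 0.2, 6.4]
width: 0.0288
```

Request:
{"method": "jog_arm", "body": {"commands": [{"tx":0,"ty":0,"tz":-0.04,"turn":0},{"tx":0,"ty":0,"tz":-0.08,"turn":0},{"tx":0,"ty":0,"tz":-0.12,"turn":0},{"tx":0,"ty":0,"tz":-0.14,"turn":0},{"tx":0,"ty":0,"tz":-0.14,"turn":0}]}}

```text
clock: 4.05
ee_pos: [0.4402, 0.0142, 0.1498]
tool_rot: [[-0.359, 0.933, 0.007], [0.933, 0.359, 0.002], [-0.0, 0.007, -1.0]]
force: [-0.1, 0.1, -1.2]
width: 0.0285
```

```bash
cat >> h.py <<'E'
Y=np.radians(5.2)
def case(cx,cy,cz): return np.array([.597+cx*np.cos(Y)-cy*np.sin(Y),.0115+cx*np.sin(Y)+cy*np.cos(Y),cz])
E
python3 - <<'E'
from h import *
g=grab("scene");crop(g,240,150,440,300,4,"s4")
p=case(0,-65,0) if 0 else case(0,-.065,0); print(p)
mv(p[0],p[1],.15,95.2)
E
```

```text
[ 0.60289112 -0.05323249  0.        ]
[np.float64(-0.1218), np.float64(0.1286), np.float64(-0.0013), ('turn', np.float64(-1.294), 'j7', np.float64(28.033138771438477))] pos [0.4391 0.0142 0.1482] t 4.1 F [ 0.9  0.4 -1.4] w 0.0286
```

View pics/s4.png

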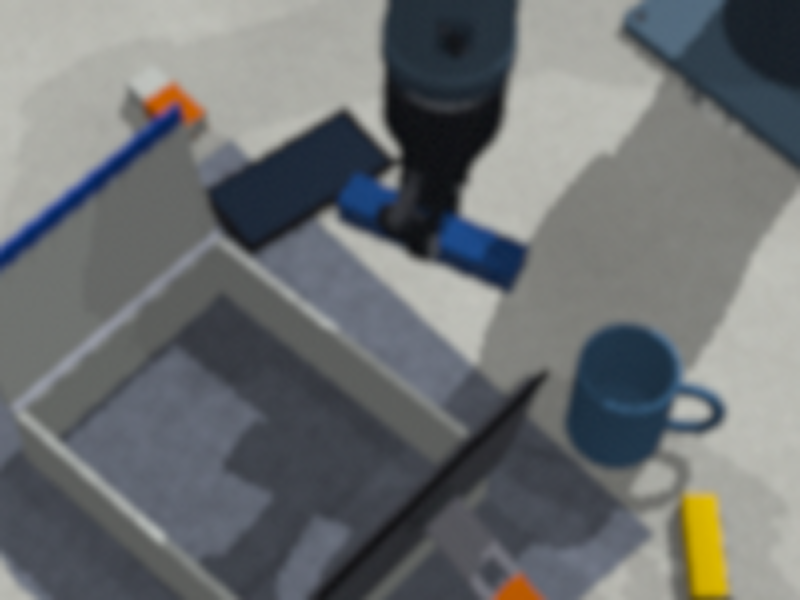

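Request:
{"method": "jog_arm", "body": {"commands": [{"tx":0,"ty":0,"tz":-0.01,"turn":-0.3},{"tx":0,"ty":0,"tz":-0.01,"turn":-0.6},{"tx":0,"ty":0,"tz":-0.01,"turn":-0.6},{"tx":0,"ty":0,"tz":-0.01,"turn":-0.6},{"tx":-0.02,"ty":0.02,"tz":-0.01,"turn":-0.75},{"tx":-0.04,"ty":0.04,"tz":-0.01,"turn":-0.9},{"tx":-0.06,"ty":0.065,"tz":-0.01,"turn":-1.05},{"tx":-0.08,"ty":0.085,"tz":-0.01,"turn":-1.2},{"tx":-0.1,"ty":0.107,"tz":-0.01,"turn":-1.294},{"tx":-0.122,"ty":0.129,"tz":-0.01,"turn":-1.294},{"tx":-0.122,"ty":0.129,"tz":-0.01,"turn":-1.294},{"tx":-0.122,"ty":0.129,"tz":-0.01,"turn":-1.294}]}}

```text
clock: 5.3
ee_pos: [0.6011, -0.0541, 0.1549]
tool_rot: [[-0.996, -0.089, -0.003], [-0.089, 0.996, 0.0], [0.003, 0.0, -1.0]]
force: [-0.8, -0.5, -1.4]
width: 0.0283
```

```bash
python3 - <<'E'
from h import *
g=grab("scene");crop(g,200,100,440,280,3.2,"s5");f=grab("top");crop(f,180,140,460,320,2.8,"t5")
p=case(0,-.065,0); mv(p[0],p[1],.015,95.2)
E
```

```text
[np.float64(-0.0027), np.float64(-0.0003), np.float64(0.1403), ('turn', np.float64(-0.0001), 'j7', np.float64(102.90706462481276))] pos [ 0.6005 -0.0532  0.1553] t 5.4 F [-0.3 -0.1 -0.9] w 0.0283
```

View pics/s5.png

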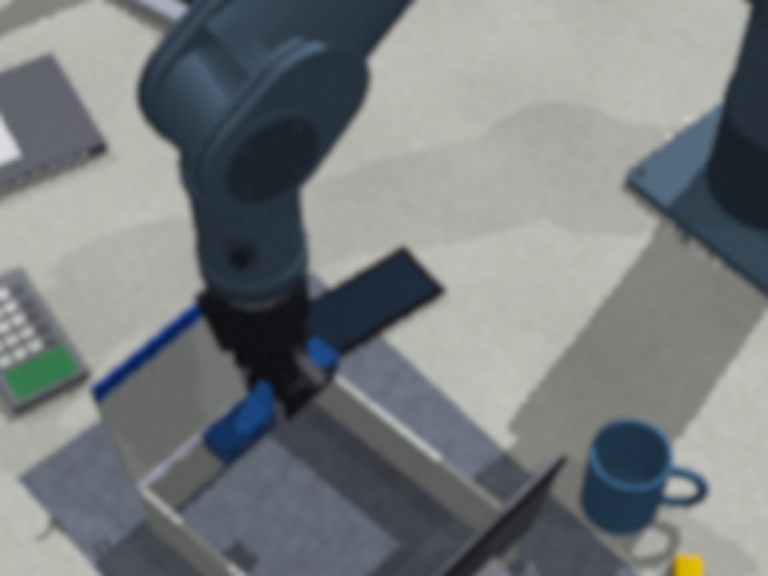

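View pics/t5.png

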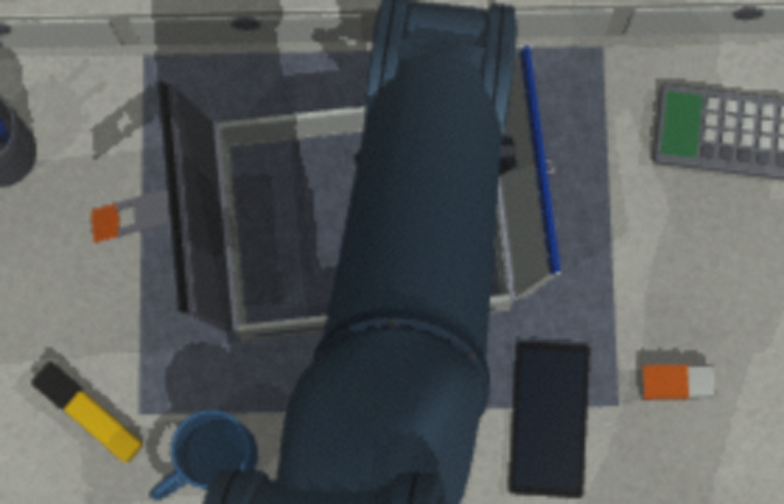

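Request:
{"method": "jog_arm", "body": {"commands": [{"tx":-0.002,"ty":0.004,"tz":0.03,"turn":0},{"tx":-0.002,"ty":0.004,"tz":0.06,"turn":0},{"tx":-0.002,"ty":0.004,"tz":0.09,"turn":0},{"tx":-0.002,"ty":0.004,"tz":0.12,"turn":0},{"tx":-0.002,"ty":0.004,"tz":0.138,"turn":0},{"tx":-0.002,"ty":0.004,"tz":0.138,"turn":0}]}}

```text
clock: 6.0
ee_pos: [0.6004, -0.0487, 0.0157]
tool_rot: [[-0.996, -0.091, -0.006], [-0.091, 0.996, 0.001], [0.006, 0.001, -1.0]]
force: [-0.2, 0.0, 0.1]
width: 0.0286
```

Request:
{"method": "jog_arm", "body": {"commands": [{"tx":0,"ty":0,"tz":0,"turn":0},{"tx":0,"ty":0,"tz":0,"turn":0},{"tx":0,"ty":0,"tz":0,"turn":0}], "grip": 110}}

```text
clock: 6.3
ee_pos: [0.6048, -0.0497, 0.0198]
tool_rot: [[-0.996, -0.09, 0.003], [-0.09, 0.996, -0.0], [-0.003, -0.0, -1.0]]
force: [-0.3, 0.2, 0.4]
width: 0.0487
```

Request:
{"method": "jog_arm", "body": {"commands": [{"tx":0,"ty":0,"tz":-0.03,"turn":0},{"tx":0,"ty":0,"tz":-0.07,"turn":0},{"tx":0,"ty":0,"tz":-0.11,"turn":0},{"tx":0,"ty":0,"tz":-0.16,"turn":0},{"tx":0,"ty":0,"tz":-0.21,"turn":0},{"tx":0,"ty":0,"tz":-0.21,"turn":0}]}}

```text
clock: 6.9
ee_pos: [0.6085, -0.0505, 0.237]
tool_rot: [[-0.996, -0.089, 0.015], [-0.09, 0.996, 0.0], [-0.015, -0.001, -1.0]]
force: [0.5, 0.5, -0.4]
width: 0.0485
```

```bash
python3 - <<'E'
from h import *
g=grab("scene");crop(g,200,100,440,280,3.2,"s6");f=grab("top");crop(f,180,140,460,320,2.8,"t6")
for n,c in (("top",f),("scene",g)):
    H=hsv(c);h,s,v=H[...,0],H[...,1],H[...,2]
    for nm,m in (("blue",(h>100)&(h<125)&(s>150)&(v>60)),("yel",(h>20)&(h<33)&(s>170)),("or",(h<18)&(s>190)&(v>150))):
        for mm,st,ce in comps(m,60): print(n,nm,ce.round(1),np.round(np.hstack([np.ravel(x) for x in rect(c,mm,0.022)])))
mv(.439,-.283,.2,0)
E
```

```text
top blue [372.9 197.7] [ 659. -159.  223.    7.    6.]
top yel [102.6 246.6] [534. 568.  83.  86.   8.]
top yel [216.3 291.9] [406. 262.  80.  24.  49.]
top or [417.5 276. ] [ 439. -269.   37.   27.   89.]
scene blue [ 56.7 109.2] [  777. -1102.   948.   462.    68.]
scene blue [248.1 207.5] [ 596. -251.  151.   10.    6.]
scene blue [288.6 252.3] [603. -49. 129.  32.   6.]
scene yel [415.3 286.7] [413. 261.  75.  25.  49.]
scene yel [474.4 403.2] [533. 562.  86.  76.   7.]
scene or [369.1 301.1] [537. 209.  30.  27.   4.]
[np.float64(0.1861), np.float64(-0.2174), np.float64(0.0297), ('turn', np.float64(-1.4806), 'j7', np.float64(101.573511198452))] pos [ 0.6047 -0.0498  0.2305] t 7.0 F [-0.4  1.  -1.1] w 0.049
```

View pics/s6.png

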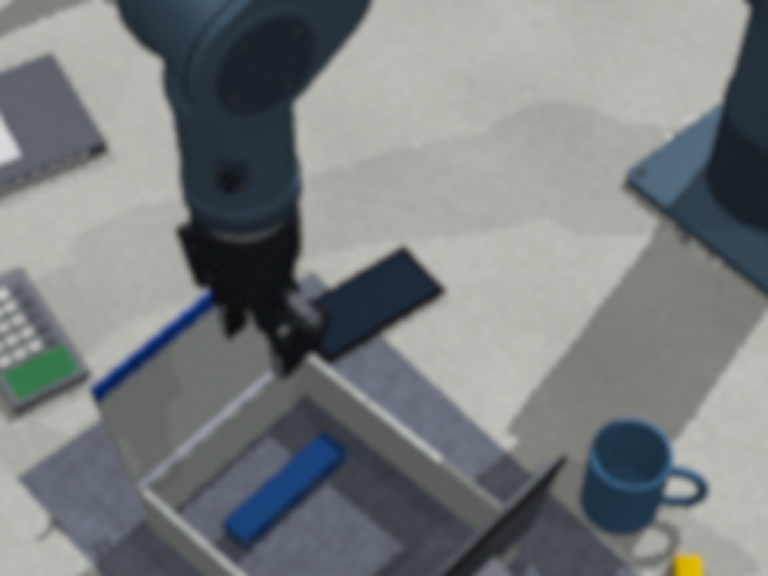

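View pics/t6.png

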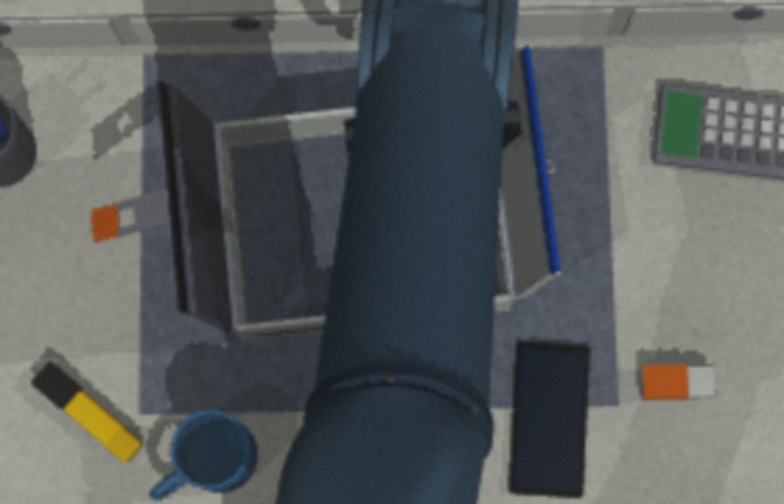

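Request:
{"method": "jog_arm", "body": {"commands": [{"tx":0.03,"ty":0,"tz":-0.02,"turn":0},{"tx":0.07,"ty":0,"tz":-0.02,"turn":0.1},{"tx":0.11,"ty":-0.01,"tz":-0.02,"turn":0.2},{"tx":0.15,"ty":-0.02,"tz":-0.02,"turn":0.35},{"tx":0.186,"ty":-0.04,"tz":-0.02,"turn":0.5},{"tx":0.186,"ty":-0.08,"tz":-0.01,"turn":0.65},{"tx":0.186,"ty":-0.12,"tz":0.0,"turn":0.8},{"tx":0.186,"ty":-0.16,"tz":0.01,"turn":0.95},{"tx":0.186,"ty":-0.2,"tz":0.03,"turn":1.1},{"tx":0.186,"ty":-0.217,"tz":0.05,"turn":1.25},{"tx":0.186,"ty":-0.217,"tz":0.07,"turn":1.4},{"tx":0.186,"ty":-0.217,"tz":0.09,"turn":1.55},{"tx":0.186,"ty":-0.217,"tz":0.11,"turn":1.66},{"tx":0.186,"ty":-0.217,"tz":0.13,"turn":1.66},{"tx":0.186,"ty":-0.217,"tz":0.13,"turn":1.66}], "grip": 60}}

```text
clock: 8.5
ee_pos: [0.4354, -0.281, 0.0952]
tool_rot: [[-0.001, 1.0, -0.006], [1.0, 0.001, 0.003], [0.003, -0.006, -1.0]]
force: [-0.3, 0.1, 0.1]
width: 0.0653
```

```bash
python3 - <<'E'
from h import *
g=grab("scene");crop(g,200,100,440,280,3.2,"s7");f=grab("top");crop(f,260,140,480,320,3.3,"t7")
mv(.440,-.283,.006,0)
E
```

```text
[np.float64(-0.0006), np.float64(0.003), np.float64(0.0918), ('turn', np.float64(0.001), 'j7', np.float64(52.53800104462984))] pos [ 0.4372 -0.2824  0.0978] t 8.6 F [ 0.1 -1.   0.6] w 0.0651
```

View pics/s7.png

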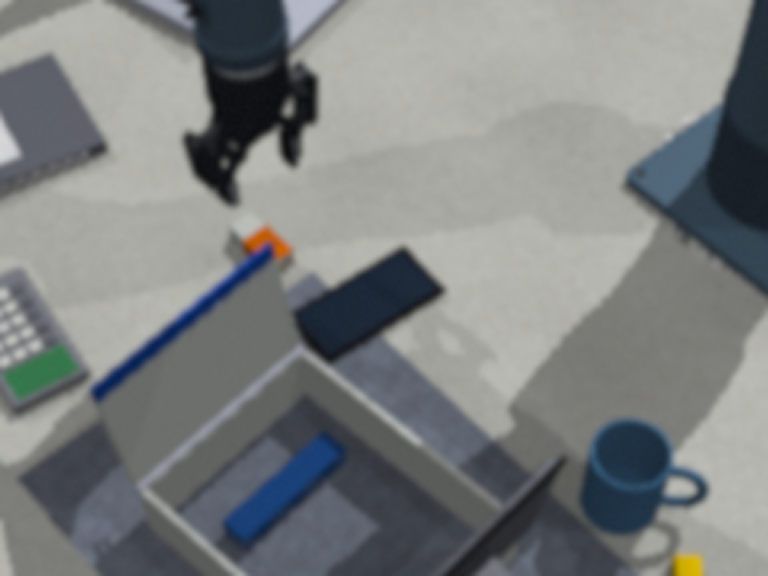

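View pics/t7.png

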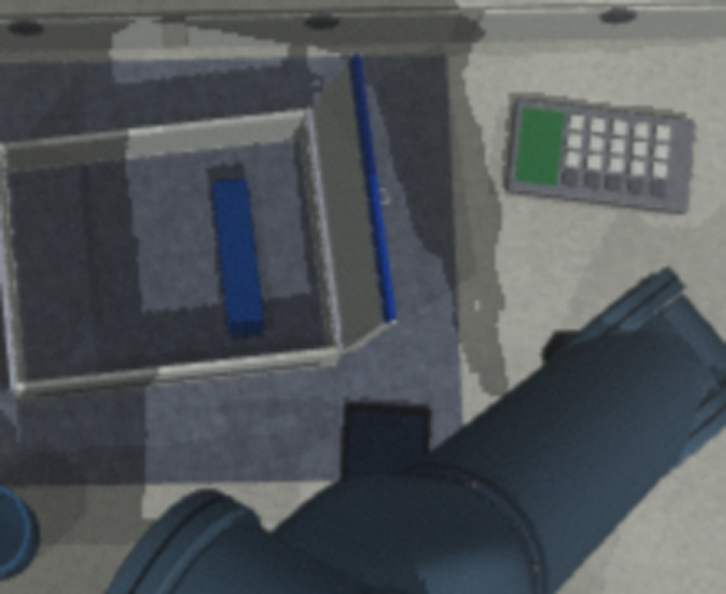

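Request:
{"method": "jog_arm", "body": {"commands": [{"tx":0,"ty":0.003,"tz":0.03,"turn":0},{"tx":0,"ty":0.003,"tz":0.06,"turn":0},{"tx":0,"ty":0.003,"tz":0.08,"turn":0},{"tx":0,"ty":0.003,"tz":0.092,"turn":0},{"tx":0,"ty":0.003,"tz":0.092,"turn":0}]}}

```text
clock: 9.1
ee_pos: [0.4407, -0.2825, 0.0059]
tool_rot: [[-0.001, 1.0, -0.001], [1.0, 0.001, 0.001], [0.001, -0.001, -1.0]]
force: [-0.3, 0.6, 0.8]
width: 0.0653
```

Request:
{"method": "jog_arm", "body": {"commands": [{"tx":0,"ty":0,"tz":0.0,"turn":0},{"tx":0,"ty":0,"tz":0.0,"turn":0},{"tx":0,"ty":0,"tz":0.0,"turn":0},{"tx":0,"ty":0,"tz":0.0,"turn":0},{"tx":0,"ty":0,"tz":0.0,"turn":0},{"tx":0,"ty":0,"tz":0.0,"turn":0}], "grip": 255, "force": 60}}

```text
clock: 9.7
ee_pos: [0.442, -0.2831, 0.0077]
tool_rot: [[-0.001, 1.0, 0.002], [1.0, 0.001, -0.001], [-0.001, 0.002, -1.0]]
force: [-0.4, -0.2, 6.9]
width: 0.0281
```

Request:
{"method": "jog_arm", "body": {"commands": [{"tx":0,"ty":0,"tz":-0.04,"turn":0},{"tx":0,"ty":0,"tz":-0.08,"turn":0},{"tx":0,"ty":0,"tz":-0.12,"turn":0},{"tx":0,"ty":0,"tz":-0.16,"turn":0},{"tx":0,"ty":0,"tz":-0.2,"turn":0},{"tx":0,"ty":0,"tz":-0.2,"turn":0}]}}

```text
clock: 10.3
ee_pos: [0.4438, -0.2847, 0.2117]
tool_rot: [[-0.001, 1.0, 0.009], [1.0, 0.001, -0.004], [-0.004, 0.009, -1.0]]
force: [0.7, -1.2, -1.2]
width: 0.0283
```

```bash
python3 - <<'E'
from h import *
g=grab("scene");crop(g,200,60,440,240,3.2,"s8")
p=case(-.03,.01,0);print(p)
mv(p[0],p[1],.2,95.2)
E
```

```text
[0.56621714 0.01873987 0.        ]
[np.float64(0.3021), np.float64(0.1238), np.float64(0.0094), ('turn', np.float64(1.4812), 'j7', np.float64(46.024665452124836))] pos [ 0.4427 -0.2835  0.2092] t 10.35 F [ 1.   0.1 -1.2] w 0.028
```

View pics/s8.png

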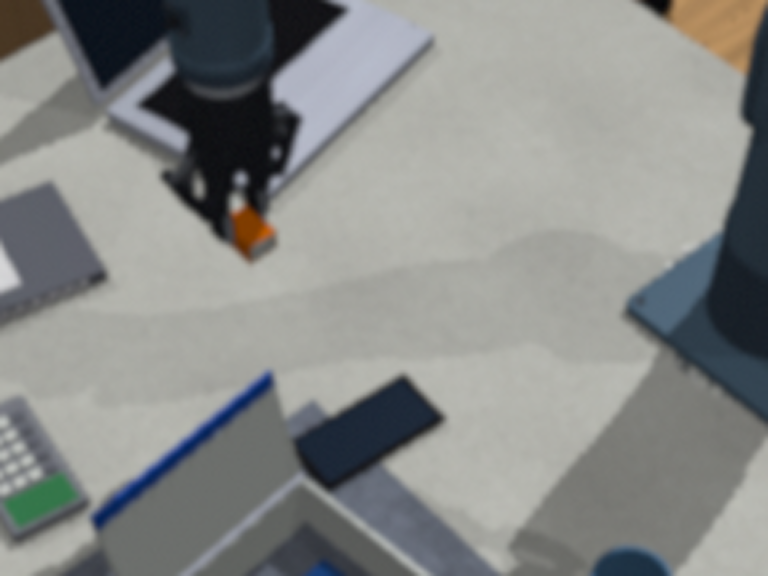

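Request:
{"method": "jog_arm", "body": {"commands": [{"tx":0.03,"ty":-0.01,"tz":0,"turn":0.1},{"tx":0.07,"ty":-0.01,"tz":0,"turn":0.25},{"tx":0.11,"ty":-0.01,"tz":0,"turn":0.4},{"tx":0.15,"ty":-0.01,"tz":0,"turn":0.55},{"tx":0.19,"ty":-0.01,"tz":0,"turn":0.7},{"tx":0.23,"ty":0,"tz":0,"turn":0.85},{"tx":0.27,"ty":0.02,"tz":0,"turn":1.0},{"tx":0.302,"ty":0.04,"tz":0,"turn":1.15},{"tx":0.302,"ty":0.07,"tz":0,"turn":1.3},{"tx":0.302,"ty":0.1,"tz":0,"turn":1.45},{"tx":0.302,"ty":0.124,"tz":0,"turn":1.481},{"tx":0.302,"ty":0.124,"tz":0,"turn":1.481},{"tx":0.302,"ty":0.124,"tz":0.03,"turn":1.481},{"tx":0.302,"ty":0.124,"tz":0.05,"turn":1.481},{"tx":0.302,"ty":0.124,"tz":0.05,"turn":1.481}]}}

```text
clock: 11.85
ee_pos: [0.5615, 0.0196, 0.1533]
tool_rot: [[0.996, 0.091, -0.006], [0.091, -0.996, -0.0], [-0.006, -0.0, -1.0]]
force: [-0.3, -0.2, 0.2]
width: 0.0281
```

```bash
python3 - <<'E'
from h import *
g=grab("scene");crop(g,200,100,440,280,3.2,"s9")
p=case(-.03,.01,0)
mv(p[0],p[1],.014,95.2)
E
```

```text
[np.float64(0.0039), np.float64(0.0009), np.float64(0.141), ('turn', np.float64(0.0001), 'j7', np.float64(-59.07634878396083))] pos [0.5628 0.0193 0.155 ] t 11.9 F [-0.5 -0.1  0.3] w 0.0282
```

View pics/s9.png

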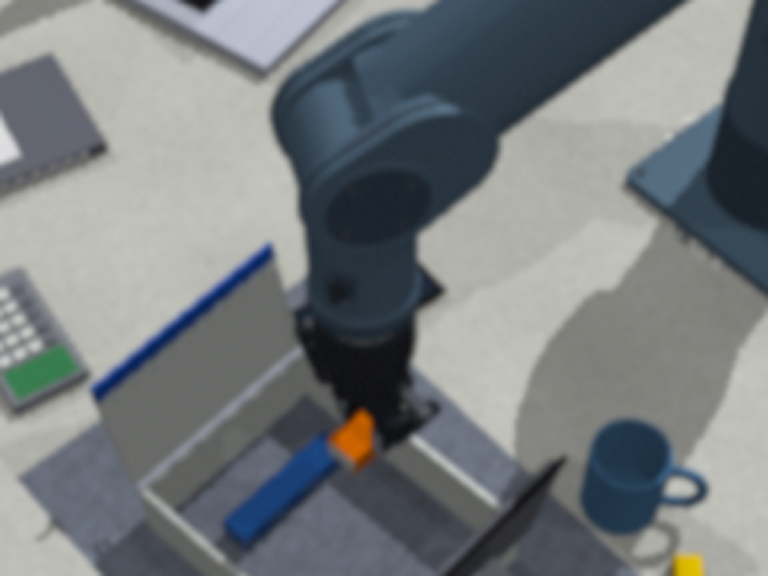

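Request:
{"method": "jog_arm", "body": {"commands": [{"tx":0.004,"ty":0,"tz":0.03,"turn":0},{"tx":0.004,"ty":0,"tz":0.06,"turn":0},{"tx":0.004,"ty":0,"tz":0.09,"turn":0},{"tx":0.004,"ty":0,"tz":0.12,"turn":0},{"tx":0.004,"ty":0,"tz":0.138,"turn":0},{"tx":0.004,"ty":0,"tz":0.138,"turn":0}]}}

```text
clock: 12.5
ee_pos: [0.5675, 0.0199, 0.0172]
tool_rot: [[0.996, 0.091, -0.003], [0.091, -0.996, -0.0], [-0.003, -0.0, -1.0]]
force: [0.4, 0.8, 0.0]
width: 0.0283
```

Request:
{"method": "jog_arm", "body": {"commands": [{"tx":0,"ty":0,"tz":0,"turn":0},{"tx":0,"ty":0,"tz":0,"turn":0},{"tx":0,"ty":0,"tz":0,"turn":0}], "grip": 115}}

```text
clock: 12.8
ee_pos: [0.5698, 0.0199, 0.0197]
tool_rot: [[0.996, 0.091, 0.002], [0.091, -0.996, 0.0], [0.002, -0.0, -1.0]]
force: [0.4, -0.2, 0.2]
width: 0.0469
```

Request:
{"method": "jog_arm", "body": {"commands": [{"tx":0,"ty":0,"tz":-0.03,"turn":0},{"tx":0,"ty":0,"tz":-0.07,"turn":0},{"tx":0,"ty":0,"tz":-0.11,"turn":0},{"tx":0,"ty":0,"tz":-0.16,"turn":0},{"tx":0,"ty":0,"tz":-0.21,"turn":0},{"tx":0,"ty":0,"tz":-0.21,"turn":0}]}}

```text
clock: 13.4
ee_pos: [0.5726, 0.0187, 0.2354]
tool_rot: [[0.996, 0.09, 0.012], [0.09, -0.996, 0.001], [0.012, -0.0, -1.0]]
force: [0.4, -1.3, -0.2]
width: 0.0468
```

```bash
python3 - <<'E'
from h import *
g=grab("scene");crop(g,200,100,440,280,3.2,"s10");f=grab("top");crop(f,180,140,460,320,2.8,"t10")
for n,c in (("top",f),("scene",g)):
    H=hsv(c);h,s,v=H[...,0],H[...,1],H[...,2]
    for nm,m in (("yel",(h>20)&(h<33)&(s>170)),("or",(h<18)&(s>190)&(v>150))):
        for mm,st,ce in comps(m,60): print(n,nm,ce.round(1),np.round(np.hstack([np.ravel(x) for x in rect(c,mm,0.022)])))
mv(.42,.275,.2,139)
E
```

```text
top yel [102.7 246.6] [533. 569.  83.  84.   7.]
top or [306.2 226.4] [578.  23.  27.  36.  89.]
scene yel [415.3 286.7] [413. 261.  75.  25.  49.]
scene yel [474.3 403.1] [533. 562.  86.  76.   7.]
scene or [310.9 263. ] [579.  18.  36.  30.   3.]
[np.float64(-0.1257), np.float64(-0.2674), np.float64(0.0299), ('turn', np.float64(-0.7641), 'j7', np.float64(-62.98709919873352))] pos [0.5694 0.0201 0.23  ] t 13.5 F [-0.2  0.3 -1.2] w 0.0469
```

View pics/s10.png

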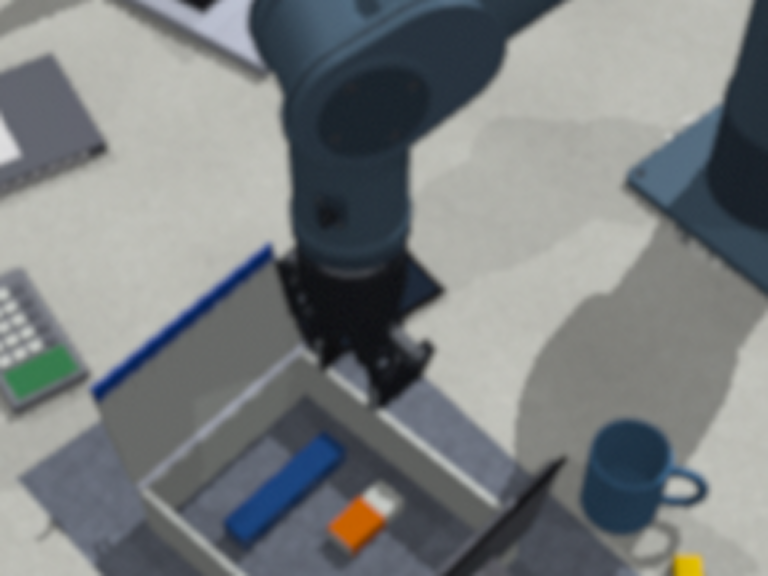

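View pics/t10.png

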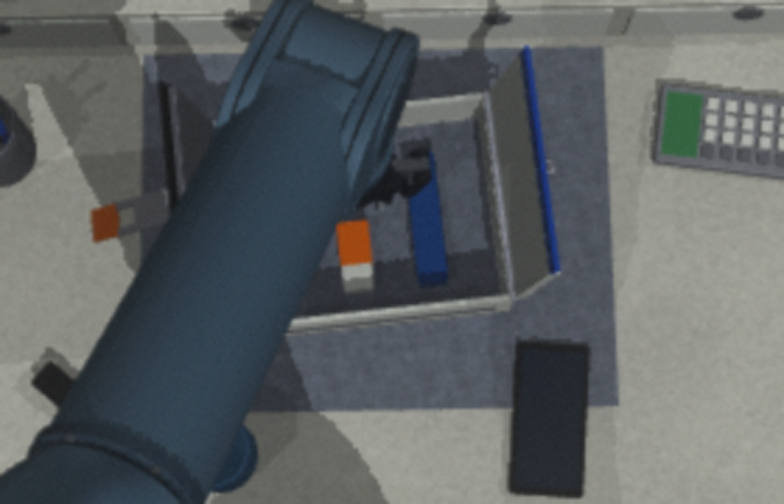

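Request:
{"method": "jog_arm", "body": {"commands": [{"tx":-0.03,"ty":0,"tz":-0.02,"turn":0},{"tx":-0.07,"ty":-0.01,"tz":-0.02,"turn":0},{"tx":-0.11,"ty":-0.01,"tz":-0.02,"turn":0},{"tx":-0.15,"ty":-0.015,"tz":-0.02,"turn":-0.1},{"tx":-0.165,"ty":-0.05,"tz":-0.02,"turn":-0.2},{"tx":-0.16,"ty":-0.095,"tz":-0.02,"turn":-0.3},{"tx":-0.157,"ty":-0.145,"tz":-0.02,"turn":-0.45},{"tx":-0.152,"ty":-0.19,"tz":-0.02,"turn":-0.6},{"tx":-0.148,"ty":-0.235,"tz":-0.02,"turn":-0.7},{"tx":-0.126,"ty":-0.267,"tz":0.01,"turn":-0.764},{"tx":-0.126,"ty":-0.267,"tz":0.05,"turn":-0.764},{"tx":-0.126,"ty":-0.267,"tz":0.1,"turn":-0.764},{"tx":-0.126,"ty":-0.267,"tz":0.13,"turn":-0.764},{"tx":-0.126,"ty":-0.267,"tz":0.13,"turn":-0.764},{"tx":-0.126,"ty":-0.267,"tz":0.13,"turn":-0.764}], "grip": 70}}

```text
clock: 15.0
ee_pos: [0.4189, 0.2736, 0.0983]
tool_rot: [[0.657, 0.754, -0.001], [0.754, -0.657, -0.001], [-0.002, 0.0, -1.0]]
force: [0.5, 0.2, -0.1]
width: 0.0623
```

```bash
python3 - <<'E'
from h import *
g=grab("scene");crop(g,300,180,500,330,4,"s11")
H=hsv(g);h,s,v=H[...,0],H[...,1],H[...,2]
for mm,st,ce in comps((h>20)&(h<33)&(s>170),60): print(ce.round(1),np.round(np.hstack([np.ravel(x) for x in rect(g,mm,0.022)])))
mv(.421,.275,.006,139)
E
```

```text
[415.5 287.1] [412. 260.  78.  24.  49.]
[474.3 403.1] [533. 562.  86.  76.   7.]
[np.float64(0.0013), np.float64(0.0005), np.float64(0.0933), ('turn', np.float64(-0.001), 'j7', np.float64(-48.37725971751453))] pos [0.4197 0.2743 0.0993] t 15.05 F [ 0.1 -0.1 -0.5] w 0.0619
```

View pics/s11.png

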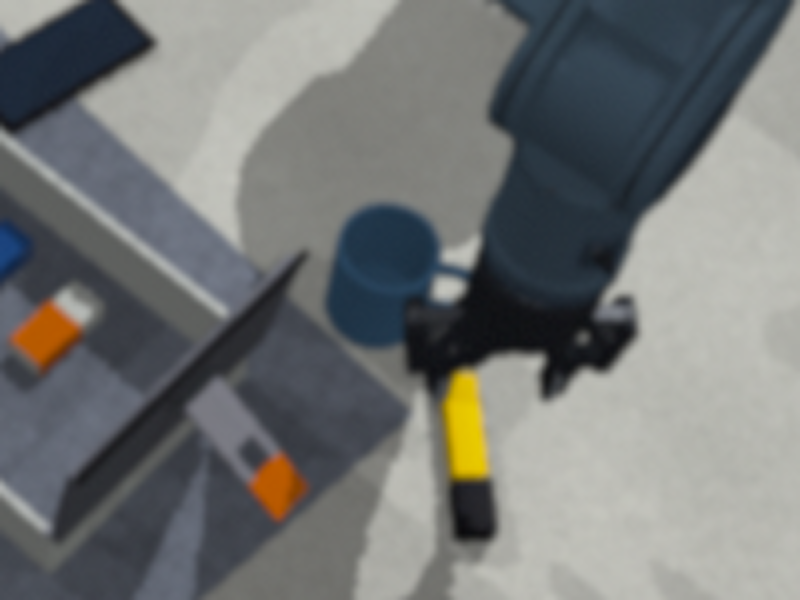

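Request:
{"method": "jog_arm", "body": {"commands": [{"tx":0.001,"ty":0,"tz":0.03,"turn":0},{"tx":0.001,"ty":0,"tz":0.06,"turn":0},{"tx":0.001,"ty":0,"tz":0.08,"turn":0},{"tx":0.001,"ty":0,"tz":0.094,"turn":0},{"tx":0.001,"ty":0,"tz":0.094,"turn":0}]}}

```text
clock: 15.55
ee_pos: [0.4198, 0.2753, 0.0044]
tool_rot: [[0.656, 0.755, -0.0], [0.755, -0.656, 0.0], [0.0, -0.0, -1.0]]
force: [0.1, 0.0, 0.5]
width: 0.0622
```

Request:
{"method": "jog_arm", "body": {"commands": [{"tx":0,"ty":0,"tz":0.0,"turn":0},{"tx":0,"ty":0,"tz":0.0,"turn":0},{"tx":0,"ty":0,"tz":0.0,"turn":0},{"tx":0,"ty":0,"tz":0.0,"turn":0},{"tx":0,"ty":0,"tz":0.0,"turn":0},{"tx":0,"ty":0,"tz":0.0,"turn":0}], "grip": 255, "force": 60}}

```text
clock: 16.15
ee_pos: [0.4205, 0.2757, 0.0057]
tool_rot: [[0.656, 0.754, 0.001], [0.754, -0.656, 0.002], [0.002, 0.0, -1.0]]
force: [-1.0, -0.8, 8.7]
width: 0.0247
```

Request:
{"method": "jog_arm", "body": {"commands": [{"tx":0,"ty":0,"tz":-0.04,"turn":0},{"tx":0,"ty":0,"tz":-0.08,"turn":0},{"tx":0,"ty":0,"tz":-0.12,"turn":0},{"tx":0,"ty":0,"tz":-0.16,"turn":0},{"tx":0,"ty":0,"tz":-0.2,"turn":0},{"tx":0,"ty":0,"tz":-0.24,"turn":0},{"tx":0,"ty":0,"tz":-0.24,"turn":0}]}}

```text
clock: 16.85
ee_pos: [0.4225, 0.2763, 0.2494]
tool_rot: [[0.657, 0.754, 0.006], [0.754, -0.657, 0.007], [0.009, 0.0, -1.0]]
force: [0.1, -0.3, -1.4]
width: 0.0245
```

```bash
python3 - <<'E'
from h import *
g=grab("scene");crop(g,300,150,500,300,4,"s12")
p=case(0,.068,0);print(p)
mv(.4,.25,.25,139)
mv(.4,.1,.25,139)
mv(.42,.06,.25,139)
mv(p[0],p[1],.25,95.2)
E
```

```text
[0.59083698 0.07922014 0.        ]
[np.float64(-0.0333), np.float64(0.0013), np.float64(-0.0032), ('turn', np.float64(-0.0003), 'j7', np.float64(-59.20097633585973))] pos [0.4209 0.276  0.247 ] t 16.9 F [-0.5  0.4 -1.6] w 0.0246
[np.float64(-0.1465), np.float64(0.0997), np.float64(-0.0039), ('turn', np.float64(-0.0003), 'j7', np.float64(-59.20097633585973))] pos [0.4209 0.276  0.247 ] t 16.9 F [-0.5  0.4 -1.6] w 0.0246
[np.float64(-0.1636), np.float64(0.1411), np.float64(-0.004), ('turn', np.float64(-0.0003), 'j7', np.float64(-59.20097633585973))] pos [0.4209 0.276  0.247 ] t 16.9 F [-0.5  0.4 -1.6] w 0.0246
[np.float64(-0.037), np.float64(0.2574), np.float64(-0.0034), ('turn', np.float64(0.7642), 'j7', np.float64(-59.20097633585973))] pos [0.4209 0.276  0.247 ] t 16.9 F [-0.5  0.4 -1.6] w 0.0246
```

View pics/s12.png

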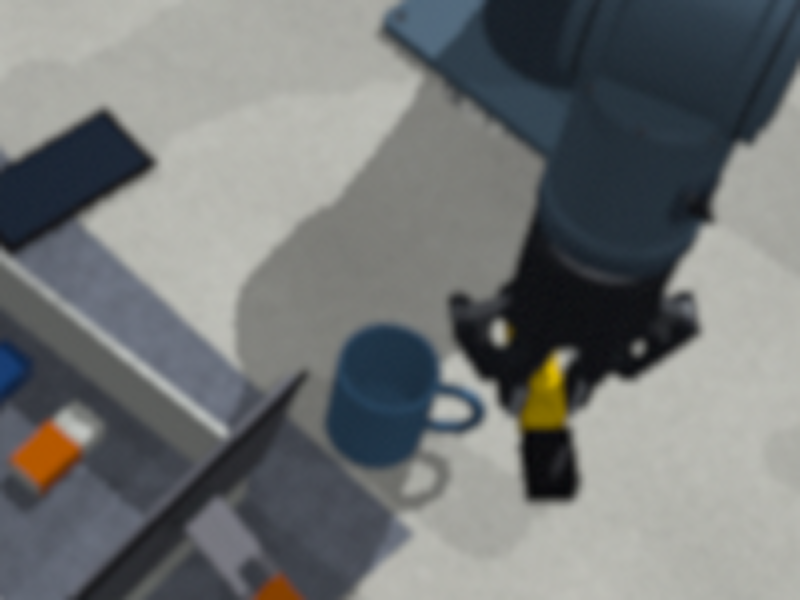

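Request:
{"method": "jog_arm", "body": {"commands": [{"tx":-0.033,"ty":0.0,"tz":-0.02,"turn":0.1},{"tx":-0.06,"ty":0.025,"tz":-0.025,"turn":0.2},{"tx":-0.09,"ty":0.05,"tz":-0.025,"turn":0.35},{"tx":-0.12,"ty":0.075,"tz":-0.025,"turn":0.5},{"tx":-0.1465,"ty":0.1,"tz":-0.025,"turn":0.65},{"tx":-0.155,"ty":0.125,"tz":-0.025,"turn":0.764},{"tx":-0.15,"ty":0.155,"tz":-0.025,"turn":0.764},{"tx":-0.12,"ty":0.18,"tz":-0.025,"turn":0.764},{"tx":-0.09,"ty":0.21,"tz":-0.025,"turn":0.764},{"tx":-0.06,"ty":0.235,"tz":-0.025,"turn":0.764},{"tx":-0.037,"ty":0.257,"tz":-0.025,"turn":0.764},{"tx":-0.037,"ty":0.257,"tz":-0.025,"turn":0.764},{"tx":-0.037,"ty":0.257,"tz":-0.025,"turn":0.764},{"tx":-0.037,"ty":0.257,"tz":-0.025,"turn":0.764}]}}

```text
clock: 18.3
ee_pos: [0.588, 0.0781, 0.2687]
tool_rot: [[0.996, 0.09, -0.002], [0.09, -0.996, 0.0], [-0.002, -0.0, -1.0]]
force: [-1.2, 0.0, 0.1]
width: 0.0244
```

```bash
python3 - <<'E'
from h import *
g=grab("scene");crop(g,200,100,440,280,3.2,"s13")
p=case(0,.064,0);print(p)
mv(p[0],p[1],.013,95.2)
E
```

```text
[0.59119951 0.0752366  0.        ]
[np.float64(0.0032), np.float64(0.0035), np.float64(0.256), ('turn', np.float64(-0.0005), 'j7', np.float64(-71.22555723894793))] pos [0.5881 0.0783 0.269 ] t 18.35 F [ 0.8 -0.2  0.1] w 0.0246
```

View pics/s13.png

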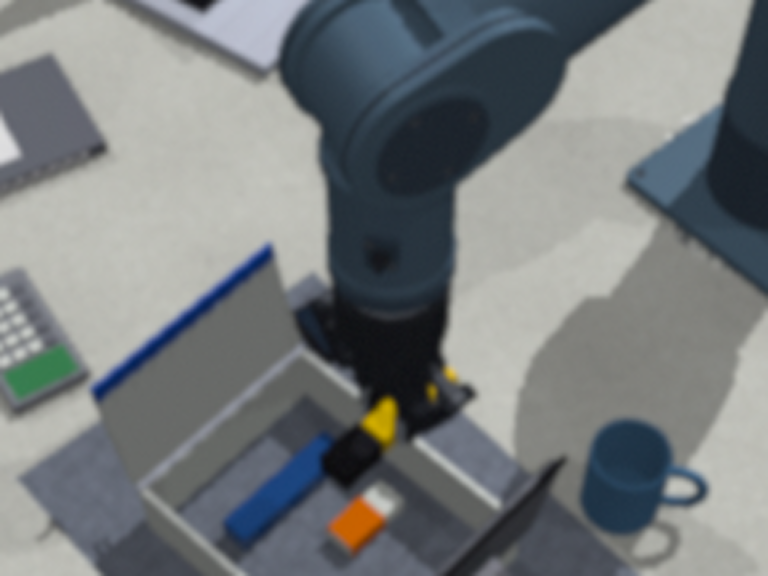

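Request:
{"method": "jog_arm", "body": {"commands": [{"tx":0.003,"ty":0.003,"tz":0.03,"turn":0},{"tx":0.003,"ty":0.003,"tz":0.07,"turn":0},{"tx":0.003,"ty":0.003,"tz":0.11,"turn":0},{"tx":0.003,"ty":0.003,"tz":0.15,"turn":0},{"tx":0.003,"ty":0.003,"tz":0.19,"turn":0},{"tx":0.003,"ty":0.003,"tz":0.225,"turn":0},{"tx":0.003,"ty":0.003,"tz":0.245,"turn":0},{"tx":0.003,"ty":0.003,"tz":0.256,"turn":0},{"tx":0.003,"ty":0.003,"tz":0.256,"turn":0}]}}

```text
clock: 19.25
ee_pos: [0.5916, 0.0759, 0.0128]
tool_rot: [[0.996, 0.091, -0.002], [0.091, -0.996, -0.0], [-0.002, 0.0, -1.0]]
force: [-0.3, 0.3, -0.4]
width: 0.0244
```

Request:
{"method": "jog_arm", "body": {"commands": [{"tx":0,"ty":0,"tz":0,"turn":0},{"tx":0,"ty":0,"tz":0,"turn":0},{"tx":0,"ty":0,"tz":0,"turn":0}], "grip": 120}}

```text
clock: 19.55
ee_pos: [0.5934, 0.0759, 0.0145]
tool_rot: [[0.996, 0.091, 0.002], [0.091, -0.996, 0.0], [0.002, -0.0, -1.0]]
force: [0.0, 0.3, 0.4]
width: 0.0454
```

Request:
{"method": "jog_arm", "body": {"commands": [{"tx":0,"ty":0,"tz":-0.03,"turn":0},{"tx":0,"ty":0,"tz":-0.07,"turn":0},{"tx":0,"ty":0,"tz":-0.11,"turn":0},{"tx":0,"ty":0,"tz":-0.16,"turn":0},{"tx":0,"ty":0,"tz":-0.21,"turn":0},{"tx":0,"ty":0,"tz":-0.26,"turn":0},{"tx":0,"ty":0,"tz":-0.26,"turn":0}]}}

```text
clock: 20.25
ee_pos: [0.5963, 0.0748, 0.2808]
tool_rot: [[0.996, 0.09, 0.012], [0.09, -0.996, 0.002], [0.012, -0.001, -1.0]]
force: [0.9, -0.4, -0.0]
width: 0.0453
```

```bash
python3 - <<'E'
from h import *
g=grab("scene");crop(g,200,100,440,280,3.2,"s14");f=grab("top","t14")
mv(0.5,0.03,.3,95.2)
E
```

```text
[np.float64(-0.0968), np.float64(0.0372), np.float64(-0.0254), ('turn', np.float64(0.0002), 'j7', np.float64(-70.99199022957184))] pos [0.5931 0.0759 0.2749] t 20.35 F [-0.   0.7 -1.5] w 0.0451
```

View pics/s14.png

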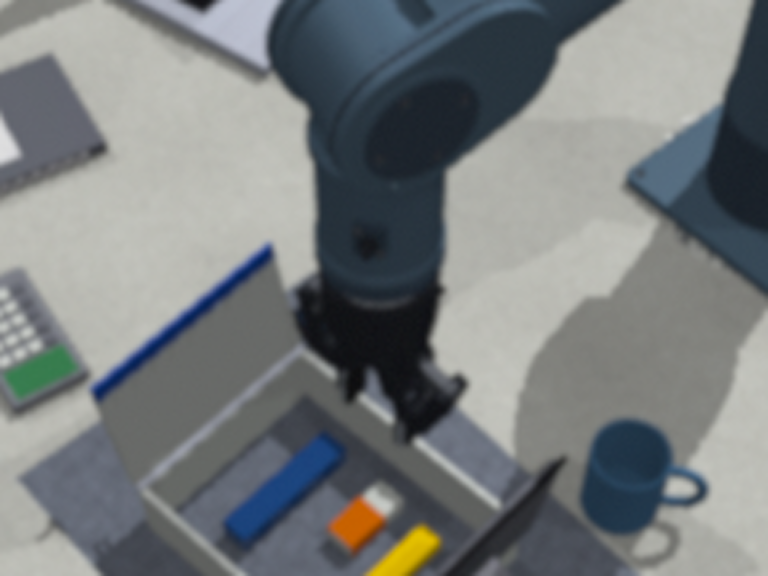

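View pics/t14.png

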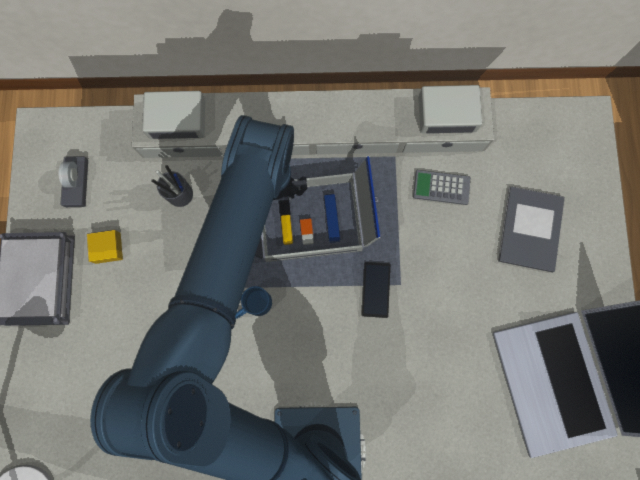

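```bash
python3 - <<'E'
from h import *
p=case(-.05,-.225,0);print(p)
mv(p[0],p[1],.275,95.2); mv(p[0],p[1],.162,95.2)
E
```

```text
[ 0.56759811 -0.21710562  0.        ]
[np.float64(-0.052), np.float64(0.2895), np.float64(-0.0006), ('turn', np.float64(0.0002), 'j7', np.float64(-70.99199022957184))] pos [0.5931 0.0759 0.2749] t 20.35 F [-0.   0.7 -1.5] w 0.0451
[np.float64(-0.0523), np.float64(0.2896), np.float64(0.1124), ('turn', np.float64(0.0002), 'j7', np.float64(-70.99199022957184))] pos [0.5931 0.0759 0.2749] t 20.35 F [-0.   0.7 -1.5] w 0.0451
```

Request:
{"method": "jog_arm", "body": {"commands": [{"tx":-0.01,"ty":0.03,"tz":-0.01,"turn":0},{"tx":-0.02,"ty":0.07,"tz":-0.01,"turn":0},{"tx":-0.02,"ty":0.11,"tz":-0.01,"turn":0},{"tx":-0.03,"ty":0.15,"tz":-0.01,"turn":0},{"tx":-0.04,"ty":0.19,"tz":-0.01,"turn":0},{"tx":-0.05,"ty":0.23,"tz":-0.01,"turn":0},{"tx":-0.052,"ty":0.27,"tz":-0.01,"turn":0},{"tx":-0.052,"ty":0.29,"tz":-0.01,"turn":0},{"tx":-0.052,"ty":0.29,"tz":0.02,"turn":0},{"tx":-0.052,"ty":0.29,"tz":0.06,"turn":0},{"tx":-0.052,"ty":0.29,"tz":0.095,"turn":0},{"tx":-0.052,"ty":0.29,"tz":0.112,"turn":0},{"tx":-0.052,"ty":0.29,"tz":0.112,"turn":0}], "grip": 255, "force": 60}}

```text
clock: 21.65
ee_pos: [0.5651, -0.2168, 0.1585]
tool_rot: [[0.996, 0.09, -0.005], [0.09, -0.996, 0.002], [-0.005, -0.002, -1.0]]
force: [-0.9, -1.1, -0.4]
width: -0.0001
```

```bash
python3 - <<'E'
from h import *
g=grab("scene");crop(g,150,60,440,280,2.7,"s15");f=grab("top");crop(f,180,140,460,320,2.8,"t15")
mv(.5,.5,.162,95.2)
s=robot.get_state();R=s["tool_rot"]
r=.090
for th in range(100,-1,-5):
    t=np.radians(th);cy=-.130+r*np.cos(t)-.01*np.sin(t)-.015;cz=.07+r*np.sin(t)+.01*np.cos(t)
    print(th,(R.T@(case(-.05,cy,cz)-s["ee_pos"])).round(3))
E
```

```text
[np.float64(-0.0021), np.float64(-0.7214), np.float64(-0.0005), ('turn', np.float64(-0.0002), 'j7', np.float64(-38.25689783902704))] pos [ 0.5673 -0.2182  0.162 ] t 21.75 F [ 0.7 -0.8  0.8] w 0.0003
100 [ 0.    -0.056  0.005]
95 [ 0.    -0.063  0.003]
90 [ 0.    -0.071  0.002]
85 [ 0.    -0.079  0.001]
80 [ 0.    -0.087  0.002]
75 [ 0.    -0.095  0.002]
70 [ 0.    -0.102  0.004]
65 [ 0.    -0.11   0.006]
60 [ 0.    -0.117  0.009]
55 [ 0.    -0.125  0.012]
50 [ 0.    -0.131  0.017]
45 [ 0.    -0.138  0.021]
40 [ 0.    -0.144  0.026]
35 [ 0.    -0.149  0.032]
30 [ 0.    -0.154  0.038]
25 [ 0.    -0.158  0.045]
20 [ 0.    -0.162  0.052]
15 [ 0.    -0.165  0.059]
10 [ 0.    -0.168  0.066]
5 [ 0.    -0.17   0.074]
0 [ 0.    -0.171  0.082]
```

View pics/s15.png

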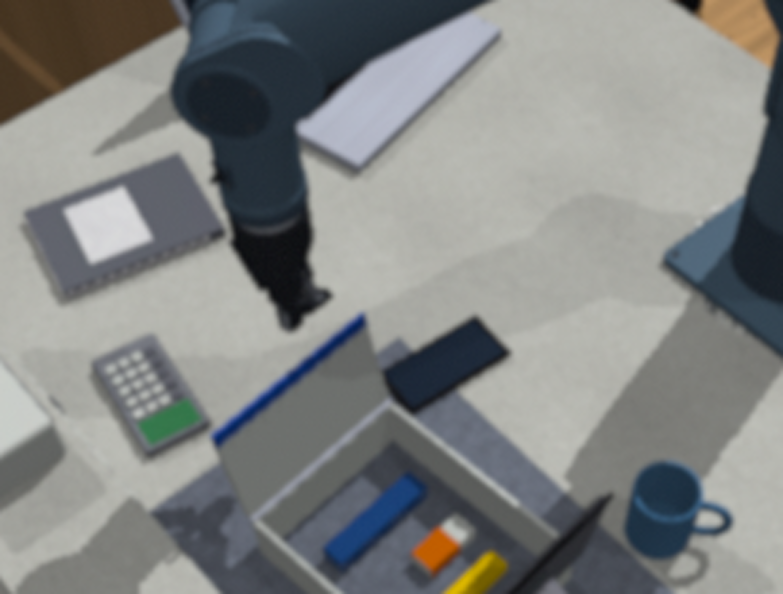

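View pics/t15.png

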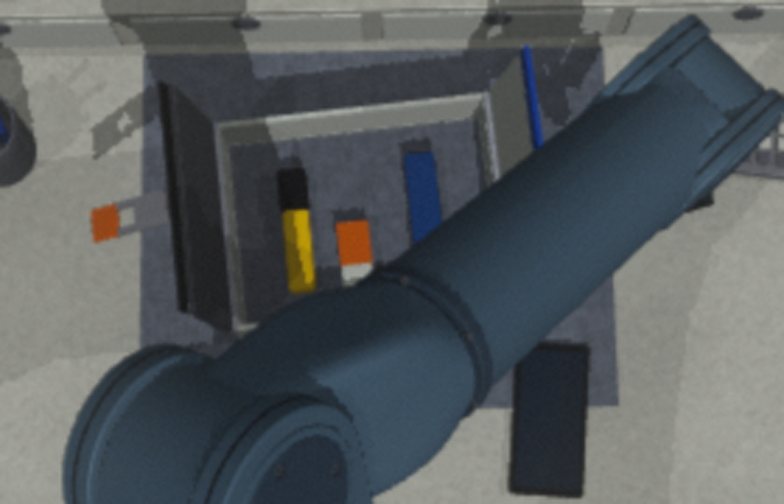

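Request:
{"method": "jog_arm", "body": {"commands": [{"tx":0,"ty":-0.02,"tz":0.0,"turn":0},{"tx":0,"ty":-0.04,"tz":0.002,"turn":0},{"tx":0,"ty":-0.055,"tz":0.004,"turn":0},{"tx":0,"ty":-0.063,"tz":0.003,"turn":0},{"tx":0,"ty":-0.071,"tz":0.002,"turn":0},{"tx":0,"ty":-0.079,"tz":0.001,"turn":0},{"tx":0,"ty":-0.087,"tz":0.002,"turn":0},{"tx":0,"ty":-0.095,"tz":0.002,"turn":0},{"tx":0,"ty":-0.102,"tz":0.004,"turn":0},{"tx":0,"ty":-0.11,"tz":0.006,"turn":0},{"tx":0,"ty":-0.117,"tz":0.009,"turn":0},{"tx":0,"ty":-0.125,"tz":0.012,"turn":0},{"tx":0,"ty":-0.125,"tz":0.012,"turn":0}]}}

```text
clock: 23.05
ee_pos: [0.555, -0.0913, 0.1482]
tool_rot: [[0.996, 0.092, -0.002], [0.092, -0.996, 0.001], [-0.002, -0.002, -1.0]]
force: [0.9, -0.3, -0.4]
width: -0.0
```

```bash
python3 - <<'E'
from h import *
g=grab("scene");crop(g,150,60,440,280,2.7,"s16")
mv(.5,.5,.162,95.2)
s=robot.get_state();R=s["tool_rot"]
r=.090
for th in range(55,-1,-5):
    t=np.radians(th);cy=-.130+r*np.cos(t)-.01*np.sin(t)-.015;cz=.07+r*np.sin(t)+.01*np.cos(t)
    print(th,(R.T@(case(-.05,cy,cz)-s["ee_pos"])).round(3))
E
```

```text
[np.float64(-0.0003), np.float64(-0.5943), np.float64(-0.0126), ('turn', np.float64(0.0015), 'j7', np.float64(-48.100262544181405))] pos [ 0.555  -0.0918  0.1485] t 23.1 F [-0.1  0.3  0.1] w -0.0001
55 [ 0.001  0.003 -0.001]
50 [ 0.001 -0.004  0.003]
45 [ 0.001 -0.011  0.008]
40 [ 0.001 -0.017  0.013]
35 [ 0.001 -0.022  0.019]
30 [ 0.001 -0.027  0.025]
25 [ 0.001 -0.031  0.031]
20 [ 0.001 -0.035  0.038]
15 [ 0.001 -0.038  0.046]
10 [ 0.001 -0.041  0.053]
5 [ 0.001 -0.043  0.061]
0 [ 0.001 -0.044  0.069]
```

View pics/s16.png

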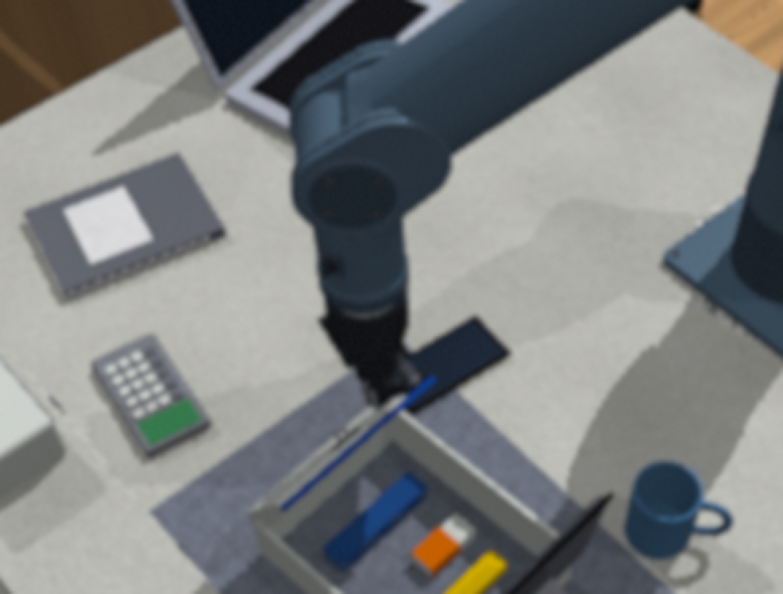

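Request:
{"method": "jog_arm", "body": {"commands": [{"tx":0,"ty":-0.007,"tz":0.004,"turn":0},{"tx":0,"ty":-0.012,"tz":0.009,"turn":0},{"tx":0,"ty":-0.017,"tz":0.014,"turn":0},{"tx":0,"ty":-0.022,"tz":0.02,"turn":0},{"tx":0,"ty":-0.027,"tz":0.026,"turn":0},{"tx":0,"ty":-0.031,"tz":0.032,"turn":0},{"tx":0,"ty":-0.035,"tz":0.039,"turn":0},{"tx":0,"ty":-0.038,"tz":0.047,"turn":0},{"tx":0,"ty":-0.041,"tz":0.054,"turn":0},{"tx":0,"ty":-0.043,"tz":0.061,"turn":0},{"tx":0,"ty":-0.044,"tz":0.066,"turn":0},{"tx":0,"ty":-0.044,"tz":0.07,"turn":0},{"tx":0,"ty":-0.044,"tz":0.07,"turn":0}]}}

```text
clock: 24.4
ee_pos: [0.5517, -0.0492, 0.08]
tool_rot: [[0.996, 0.09, -0.0], [0.09, -0.996, 0.002], [-0.0, -0.002, -1.0]]
force: [-2.5, 2.8, 12.9]
width: 0.0002
```

```bash
python3 - <<'E'
from h import *
g=grab("scene");crop(g,150,60,440,280,2.7,"s17")
mv(.5,.5,.162,95.2)
E
```

```text
[np.float64(-0.0018), np.float64(-0.5517), np.float64(-0.0811), ('turn', np.float64(-0.0001), 'j7', np.float64(-47.9251198710345))] pos [ 0.5517 -0.0491  0.08  ] t 24.45 F [-3.1  3.5 13.1] w -0.0003
```

View pics/s17.png

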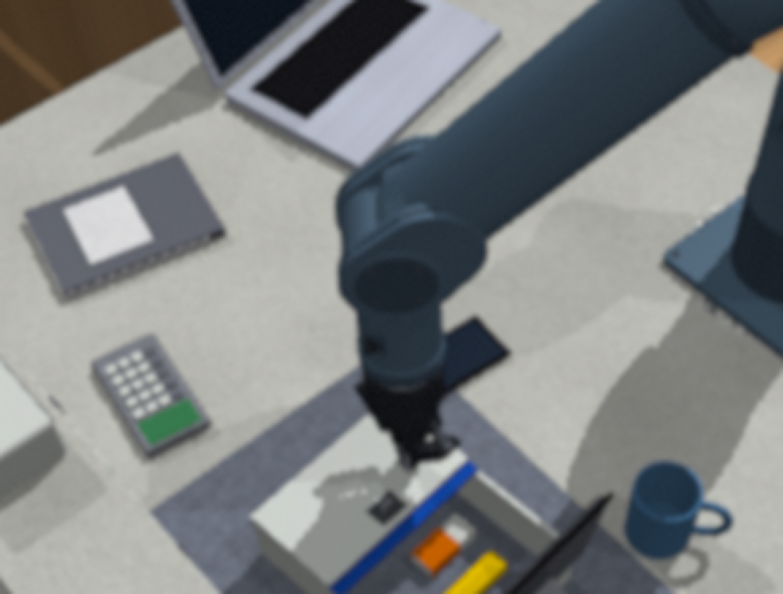

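```bash
python3 - <<'E'
from h import *
p=case(-.07,.24,0);print(p)
mv(p[0],p[1],.3,95.2); mv(p[0],p[1],.162,95.2)
f=grab("top");print("pencup",onz(f,[[171,183]],.095))
E
```

```text
[0.50553627 0.24416798 0.        ]
[np.float64(-0.0194), np.float64(-0.2967), np.float64(-0.2195), ('turn', np.float64(-0.0001), 'j7', np.float64(-47.9251198710345))] pos [ 0.5517 -0.0491  0.08  ] t 24.45 F [-3.1  3.5 13.1] w -0.0003
[np.float64(-0.0194), np.float64(-0.2964), np.float64(-0.0815), ('turn', np.float64(-0.0001), 'j7', np.float64(-47.9251198710345))] pos [ 0.5517 -0.0491  0.08  ] t 24.45 F [-3.1  3.5 13.1] w -0.0003
pencup [[0.6852691  0.37161547 0.095     ]]
```

Request:
{"method": "jog_arm", "body": {"commands": [{"tx":0,"ty":0,"tz":-0.04,"turn":0},{"tx":0,"ty":0,"tz":-0.08,"turn":0},{"tx":0,"ty":0,"tz":-0.12,"turn":0},{"tx":0,"ty":0,"tz":-0.16,"turn":0},{"tx":0,"ty":0,"tz":-0.2,"turn":0},{"tx":0,"ty":0,"tz":-0.24,"turn":0},{"tx":-0.005,"ty":-0.03,"tz":-0.24,"turn":0},{"tx":-0.01,"ty":-0.07,"tz":-0.24,"turn":0},{"tx":-0.02,"ty":-0.11,"tz":-0.24,"turn":0},{"tx":-0.02,"ty":-0.15,"tz":-0.24,"turn":0},{"tx":-0.02,"ty":-0.19,"tz":-0.24,"turn":0},{"tx":-0.02,"ty":-0.23,"tz":-0.24,"turn":0},{"tx":-0.02,"ty":-0.27,"tz":-0.24,"turn":0},{"tx":-0.02,"ty":-0.296,"tz":-0.24,"turn":0},{"tx":-0.02,"ty":-0.296,"tz":-0.2,"turn":0},{"tx":-0.02,"ty":-0.296,"tz":-0.16,"turn":0},{"tx":-0.02,"ty":-0.296,"tz":-0.12,"turn":0},{"tx":-0.02,"ty":-0.296,"tz":-0.082,"turn":0},{"tx":-0.02,"ty":-0.296,"tz":-0.082,"turn":0}]}}

```text
clock: 26.4
ee_pos: [0.5014, 0.2419, 0.1568]
tool_rot: [[0.996, 0.09, -0.008], [0.09, -0.996, -0.005], [-0.008, 0.004, -1.0]]
force: [-0.4, -0.3, 1.3]
width: 0.0004
```

```bash
python3 - <<'E'
from h import *
g=grab("scene");crop(g,200,120,480,330,2.8,"s18");f=grab("top");crop(f,180,140,460,320,2.8,"t18")
mv(.5,.5,.162,95.2)
s=robot.get_state();R=s["tool_rot"]
r=.090
for th in range(105,-1,-5):
    t=np.radians(th);cy=.130-r*np.cos(t)+.01*np.sin(t)+.015;cz=.07+r*np.sin(t)+.01*np.cos(t)
    print(th,(R.T@(case(-.07,cy,cz)-s["ee_pos"])).round(3))
E
```

```text
[np.float64(0.018), np.float64(-0.2566), np.float64(-0.0005), ('turn', np.float64(-0.0009), 'j7', np.float64(-83.27503316378096))] pos [0.5052 0.2428 0.1617] t 26.5 F [ 0.5 -0.2  0.7] w -0.0002
105 [0.001 0.061 0.007]
100 [0.001 0.068 0.005]
95 [0.001 0.076 0.003]
90 [0.001 0.084 0.002]
85 [0.001 0.092 0.001]
80 [0.001 0.099 0.001]
75 [0.001 0.107 0.002]
70 [0.001 0.115 0.004]
65 [0.001 0.123 0.006]
60 [0.001 0.13  0.009]
55 [0.001 0.137 0.012]
50 [0.001 0.144 0.017]
45 [0.001 0.15  0.021]
40 [0.001 0.156 0.026]
35 [0.001 0.162 0.032]
30 [0.001 0.167 0.038]
25 [0.001 0.171 0.045]
20 [0.001 0.175 0.052]
15 [0.001 0.178 0.059]
10 [0.001 0.18  0.066]
5 [0.001 0.182 0.074]
0 [0.001 0.184 0.082]
```

View pics/s18.png

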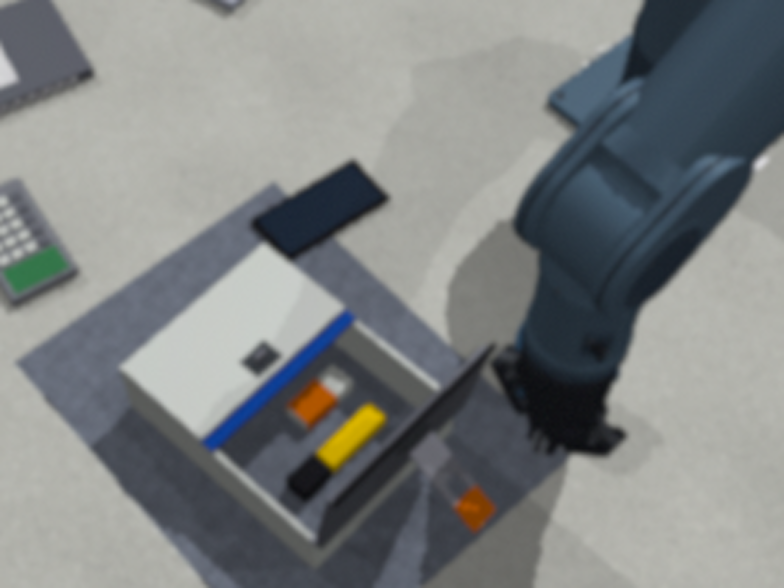

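View pics/t18.png

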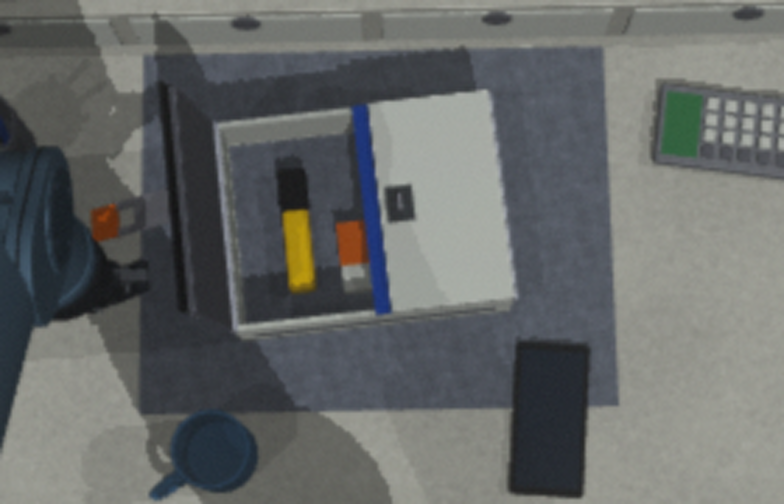

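Request:
{"method": "jog_arm", "body": {"commands": [{"tx":0,"ty":0.02,"tz":0.0,"turn":0},{"tx":0,"ty":0.04,"tz":0.003,"turn":0},{"tx":0,"ty":0.055,"tz":0.004,"turn":0},{"tx":0,"ty":0.068,"tz":0.004,"turn":0},{"tx":0,"ty":0.076,"tz":0.003,"turn":0},{"tx":0,"ty":0.084,"tz":0.002,"turn":0},{"tx":0,"ty":0.092,"tz":0.001,"turn":0},{"tx":0,"ty":0.1,"tz":0.001,"turn":0},{"tx":0,"ty":0.107,"tz":0.002,"turn":0},{"tx":0,"ty":0.115,"tz":0.004,"turn":0},{"tx":0,"ty":0.123,"tz":0.006,"turn":0},{"tx":0,"ty":0.13,"tz":0.009,"turn":0},{"tx":0,"ty":0.137,"tz":0.012,"turn":0},{"tx":0,"ty":0.137,"tz":0.012,"turn":0}]}}

```text
clock: 27.9
ee_pos: [0.5173, 0.1056, 0.1489]
tool_rot: [[0.996, 0.089, -0.0], [0.089, -0.996, -0.001], [-0.0, 0.001, -1.0]]
force: [0.3, 1.2, 0.3]
width: 0.0002
```

```bash
python3 - <<'E'
from h import *
g=grab("scene");crop(g,200,120,480,330,2.8,"s19")
mv(.5,.5,.162,95.2)
s=robot.get_state();R=s["tool_rot"]
r=.090
for th in range(55,-1,-5):
    t=np.radians(th);cy=.130-r*np.cos(t)+.01*np.sin(t)+.015;cz=.07+r*np.sin(t)+.01*np.cos(t)
    print(th,(R.T@(case(-.07,cy,cz)-s["ee_pos"])).round(3))
E
```

```text
[np.float64(0.018), np.float64(-0.3938), np.float64(-0.0132), ('turn', np.float64(-0.0011), 'j7', np.float64(-68.71963965116997))] pos [0.5173 0.1062 0.149 ] t 27.95 F [ 0.1 -0.3  0. ] w 0.0001
55 [ 0.001 -0.    -0.   ]
50 [0.001 0.007 0.004]
45 [0.001 0.013 0.008]
40 [0.001 0.019 0.014]
35 [0.001 0.024 0.019]
30 [0.001 0.029 0.025]
25 [0.001 0.034 0.032]
20 [0.001 0.038 0.039]
15 [0.001 0.041 0.046]
10 [0.001 0.043 0.054]
5 [0.001 0.045 0.061]
0 [0.001 0.046 0.069]
```

View pics/s19.png

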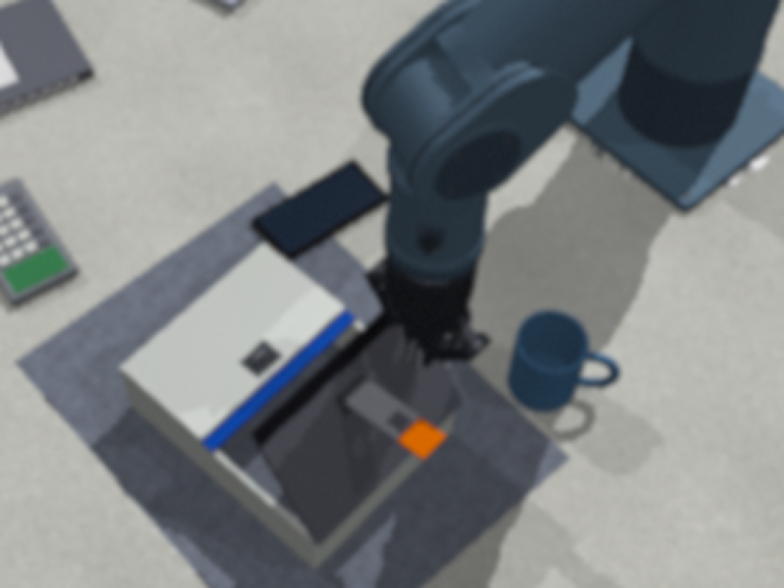

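Request:
{"method": "jog_arm", "body": {"commands": [{"tx":0,"ty":0.007,"tz":0.004,"turn":0},{"tx":0,"ty":0.013,"tz":0.009,"turn":0},{"tx":0,"ty":0.019,"tz":0.014,"turn":0},{"tx":0,"ty":0.024,"tz":0.02,"turn":0},{"tx":0,"ty":0.029,"tz":0.026,"turn":0},{"tx":0,"ty":0.034,"tz":0.032,"turn":0},{"tx":0,"ty":0.038,"tz":0.039,"turn":0},{"tx":0,"ty":0.041,"tz":0.047,"turn":0},{"tx":0,"ty":0.043,"tz":0.054,"turn":0},{"tx":0,"ty":0.045,"tz":0.061,"turn":0},{"tx":0,"ty":0.046,"tz":0.066,"turn":0},{"tx":0,"ty":0.046,"tz":0.071,"turn":0},{"tx":0,"ty":0.046,"tz":0.071,"turn":0}]}}

```text
clock: 29.25
ee_pos: [0.5213, 0.0609, 0.0798]
tool_rot: [[0.996, 0.09, -0.001], [0.09, -0.996, 0.002], [-0.001, -0.002, -1.0]]
force: [-7.6, -1.3, 25.3]
width: -0.0002
```

```bash
python3 - <<'E'
from h import *
g=grab("scene");crop(g,200,120,480,330,2.8,"s20");f=grab("top");crop(f,180,140,460,320,2.8,"t20")
mv(.5,.5,.162,95.2)
E
```

```text
[np.float64(0.0182), np.float64(-0.4394), np.float64(-0.0815), ('turn', np.float64(-0.0006), 'j7', np.float64(-58.87455258789412))] pos [0.5213 0.0609 0.0798] t 29.35 F [-7.9 -2.  25.5] w 0.0002
```

View pics/s20.png

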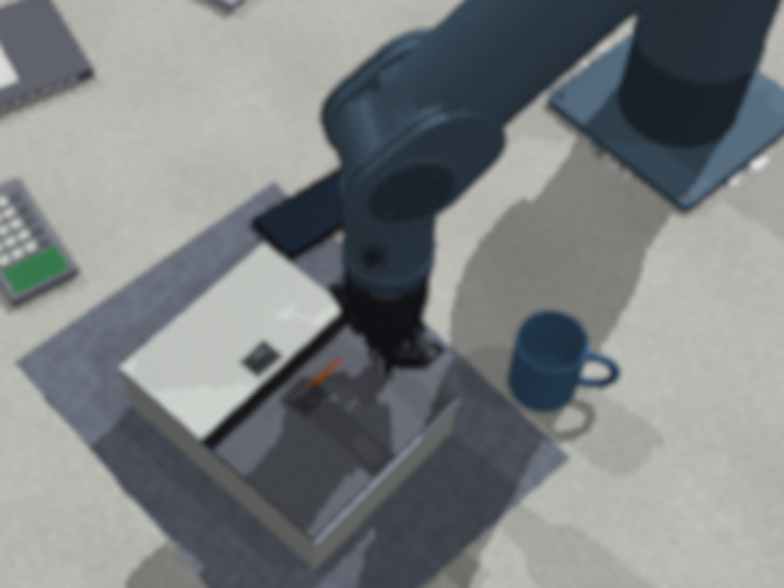

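Request:
{"method": "jog_arm", "body": {"commands": [{"tx":0,"ty":0,"tz":-0.03,"turn":0},{"tx":0,"ty":0,"tz":-0.07,"turn":0},{"tx":0,"ty":0,"tz":-0.11,"turn":0},{"tx":0,"ty":0,"tz":-0.15,"turn":0},{"tx":0,"ty":-0.04,"tz":-0.19,"turn":0},{"tx":0,"ty":-0.08,"tz":-0.2,"turn":0},{"tx":0,"ty":-0.12,"tz":-0.2,"turn":0},{"tx":0,"ty":-0.14,"tz":-0.2,"turn":0},{"tx":0,"ty":-0.14,"tz":-0.2,"turn":0}]}}

```text
clock: 30.25
ee_pos: [0.5076, 0.2054, 0.2775]
tool_rot: [[0.995, 0.098, -0.001], [0.098, -0.995, 0.001], [-0.001, -0.001, -1.0]]
force: [-0.6, -0.1, -0.3]
width: -0.0004
```

```bash
python3 - <<'E'
from h import *
g=grab("scene");crop(g,200,120,480,330,2.8,"s21");f=grab("top");crop(f,180,140,460,320,2.8,"t21")
C=[]
for n,c in (("top",f),("scene",g)):
    H=hsv(c);h,s,v=H[...,0],H[...,1],H[...,2]
    for mm,st,ce in comps((h<18)&(s>150)&(v>90),15): print(n,st,ce.round(1))
for phi in (40,60,80,100):
    t=np.radians(phi); q=case(0,.02+.08*np.cos(t),.085+.08*np.sin(t)); print(phi,px(f,q),px(g,q))
p=case(0,.15,0);mv(p[0],p[1],.15,95.2)
E
```

```text
top [284 203   7  13  72] [287.2 208.9]
scene [278  13  20  19 233] [287.1  21.5]
scene [308  12   9   6  29] [311.8  13.9]
40 [[276.67961669 213.27882136]] [[325.71590624 263.67228112]]
60 [[284.6488622  210.74452243]] [[319.5706472  255.21455876]]
80 [[294.97146294 208.72792825]] [[312.02139741 247.15797535]]
100 [[306.24353439 207.52219152]] [[304.1442796  240.64513604]]
[np.float64(0.0711), np.float64(0.0464), np.float64(0.1279), ('turn', np.float64(0.001), 'j7', np.float64(-85.82400746970683))] pos [0.5085 0.2006 0.2779] t 30.35 F [ 0.9 -0.3  0.1] w 0.0
```

View pics/s21.png

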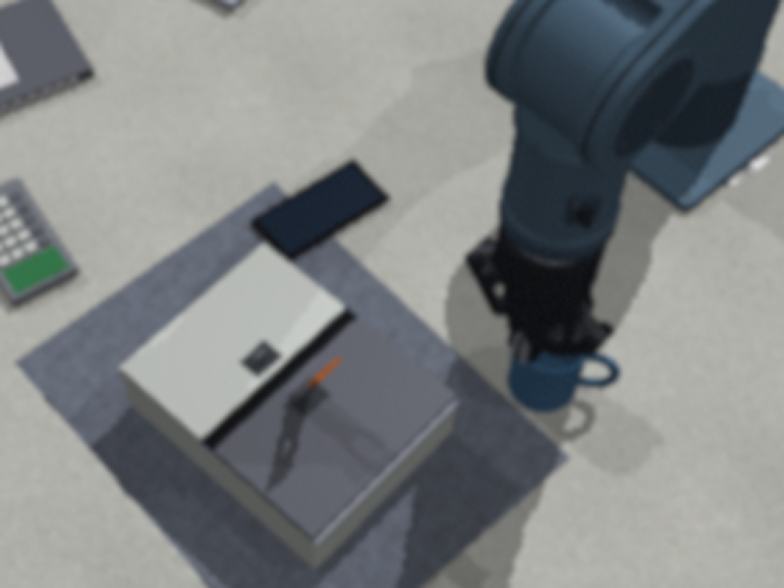

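View pics/t21.png

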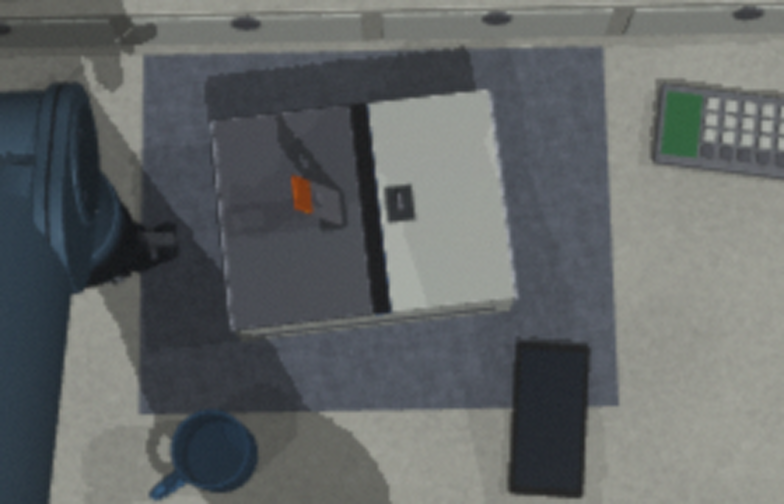

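```bash
python3 - <<'E'
from h import *
s=robot.get_state();R=s["tool_rot"]
L=[(.15,.28),(.13,.158)]
for ph in range(70,151,8):
    t=np.radians(ph); r=.075 if ph>=90 else .09
    L.append((.02+r*np.cos(t)+.003*np.sin(t)+.015,.085+.075*np.sin(t)-.003*np.cos(t)))
for cy,cz in L: print((R.T@(case(0,cy,cz)-s["ee_pos"])).round(3),round(cy,3),round(cz,3))
E
```

```text
[ 0.071  0.046 -0.002] 0.15 0.28
[0.071 0.066 0.12 ] 0.13 0.158
[0.071 0.128 0.123] 0.069 0.154
[0.071 0.14  0.12 ] 0.057 0.158
[0.071 0.152 0.118] 0.044 0.16
[0.071 0.164 0.118] 0.033 0.16
[0.071 0.174 0.119] 0.022 0.159
[0.071 0.184 0.121] 0.012 0.157
[0.071 0.194 0.125] 0.002 0.153
[0.071 0.203 0.131] -0.007 0.147
[0.071 0.211 0.137] -0.015 0.141
[0.071 0.219 0.144] -0.022 0.134
[0.071 0.225 0.153] -0.028 0.125
```

Request:
{"method": "jog_arm", "body": {"commands": [{"tx":0.03,"ty":0.02,"tz":0.0,"turn":0},{"tx":0.071,"ty":0.046,"tz":0.0,"turn":0},{"tx":0.071,"ty":0.06,"tz":0.04,"turn":0},{"tx":0.071,"ty":0.066,"tz":0.08,"turn":0},{"tx":0.071,"ty":0.066,"tz":0.12,"turn":0},{"tx":0.071,"ty":0.09,"tz":0.122,"turn":0},{"tx":0.071,"ty":0.11,"tz":0.122,"turn":0},{"tx":0.071,"ty":0.128,"tz":0.123,"turn":0},{"tx":0.071,"ty":0.14,"tz":0.12,"turn":0},{"tx":0.071,"ty":0.152,"tz":0.118,"turn":0},{"tx":0.071,"ty":0.164,"tz":0.118,"turn":0},{"tx":0.071,"ty":0.174,"tz":0.119,"turn":0},{"tx":0.071,"ty":0.184,"tz":0.121,"turn":0},{"tx":0.071,"ty":0.194,"tz":0.125,"turn":0},{"tx":0.071,"ty":0.203,"tz":0.131,"turn":0},{"tx":0.071,"ty":0.211,"tz":0.137,"turn":0},{"tx":0.071,"ty":0.219,"tz":0.144,"turn":0},{"tx":0.071,"ty":0.225,"tz":0.153,"turn":0},{"tx":0.071,"ty":0.225,"tz":0.153,"turn":0}]}}

```text
clock: 32.25
ee_pos: [0.599, -0.018, 0.1238]
tool_rot: [[0.996, 0.089, -0.002], [0.089, -0.996, -0.001], [-0.002, 0.0, -1.0]]
force: [0.3, -0.4, 0.6]
width: 0.0001
```

```bash
python3 - <<'E'
from h import *
g=grab("scene");crop(g,200,120,480,330,2.8,"s22");f=grab("top");crop(f,180,140,460,320,2.8,"t22")
for cz in (.17,.083): 
  p=case(0,-.068,cz);mv(*p,95.2)
E
```

```text
[np.float64(-0.0002), np.float64(0.0394), np.float64(-0.0451), ('turn', np.float64(-0.0001), 'j7', np.float64(-55.31490919479118))] pos [ 0.5998 -0.0169  0.1249] t 32.35 F [0.3 0.2 0.8] w 0.0003
[np.float64(-0.0002), np.float64(0.0395), np.float64(0.0419), ('turn', np.float64(-0.0001), 'j7', np.float64(-55.31490919479118))] pos [ 0.5998 -0.0169  0.1249] t 32.35 F [0.3 0.2 0.8] w 0.0003
```

View pics/s22.png

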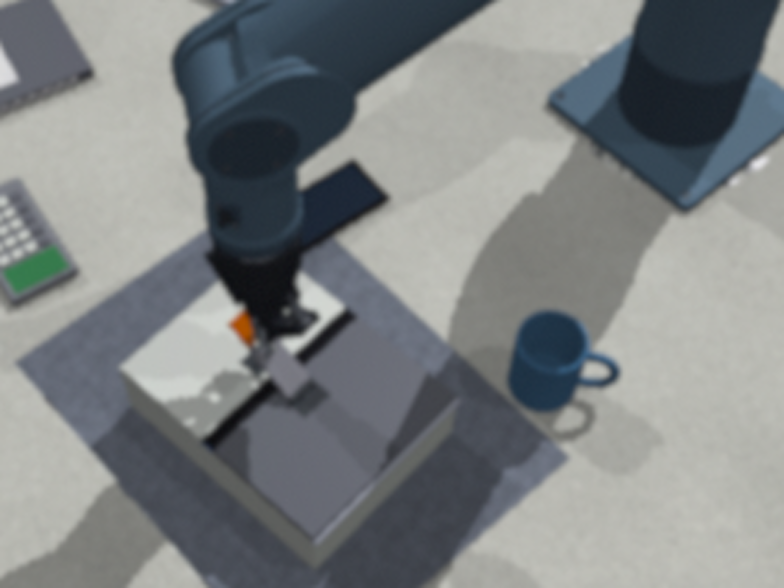

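View pics/t22.png

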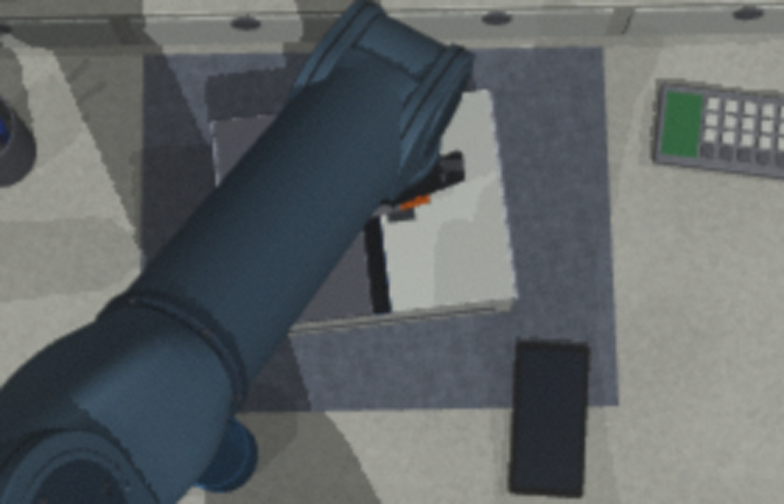

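Request:
{"method": "jog_arm", "body": {"commands": [{"tx":0,"ty":0.0,"tz":-0.03,"turn":0},{"tx":0,"ty":0.02,"tz":-0.04,"turn":0},{"tx":0,"ty":0.04,"tz":-0.04,"turn":0},{"tx":0,"ty":0.04,"tz":-0.03,"turn":0},{"tx":0,"ty":0.04,"tz":-0.01,"turn":0},{"tx":0,"ty":0.04,"tz":0.005,"turn":0},{"tx":0,"ty":0.04,"tz":0.02,"turn":0},{"tx":0,"ty":0.04,"tz":0.03,"turn":0},{"tx":0,"ty":0.04,"tz":0.036,"turn":0},{"tx":0,"ty":0.04,"tz":0.039,"turn":0},{"tx":0,"ty":0.04,"tz":0.041,"turn":0},{"tx":0,"ty":0.04,"tz":0.041,"turn":0}]}}

```text
clock: 33.55
ee_pos: [0.605, -0.0698, 0.0857]
tool_rot: [[0.997, 0.083, 0.007], [0.083, -0.996, -0.018], [0.005, 0.018, -1.0]]
force: [2.1, -24.9, 1.4]
width: 0.0001
```

```bash
python3 - <<'E'
from h import *
g=grab("scene");crop(g,200,120,480,330,2.8,"s23")
p=case(0,-.068,.083);mv(*p,95.2)
E
```

```text
[np.float64(-0.0008), np.float64(-0.0136), np.float64(0.0026), ('turn', np.float64(-0.0076), 'j7', np.float64(-49.838958964585856))] pos [ 0.605  -0.0697  0.0858] t 33.6 F [  1.9 -25.4   0.9] w 0.0
```

View pics/s23.png

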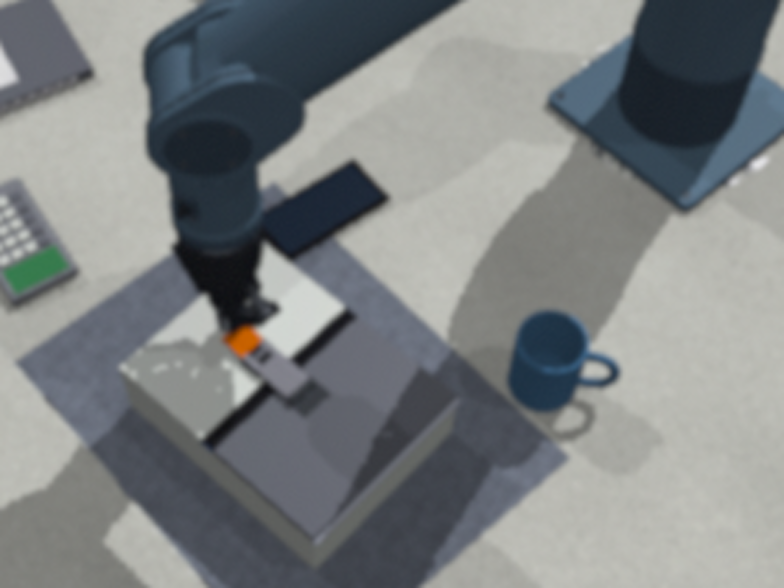

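Request:
{"method": "jog_arm", "body": {"commands": [{"tx":0,"ty":0.02,"tz":-0.005,"turn":0},{"tx":0,"ty":0.025,"tz":-0.03,"turn":0},{"tx":0,"ty":0.025,"tz":-0.07,"turn":0},{"tx":0,"ty":0.06,"tz":-0.11,"turn":0},{"tx":0,"ty":0.1,"tz":-0.12,"turn":0},{"tx":0,"ty":0.14,"tz":-0.12,"turn":0},{"tx":0,"ty":0.14,"tz":-0.12,"turn":0}]}}

```text
clock: 34.3
ee_pos: [0.6148, -0.2034, 0.2049]
tool_rot: [[0.997, 0.083, 0.001], [0.083, -0.997, -0.004], [0.0, 0.004, -1.0]]
force: [-0.7, -0.5, -0.6]
width: -0.0001
```

```bash
python3 - <<'E'
from h import *
g=grab("scene");crop(g,220,200,380,320,5,"s24");f=grab("top");crop(f,230,150,390,270,5,"t24")
for n,c in (("top",f),("scene",g)):
    H=hsv(c);h,s,v=H[...,0],H[...,1],H[...,2]
    for mm,st,ce in comps((h<18)&(s>150)&(v>90),15): print(n,st,ce.round(1))
for phi in (150,155,160,165,170,175,180):
    t=np.radians(phi); q=case(0,.02+.08*np.cos(t),.087+.08*np.sin(t)); print(phi,px(f,q),px(g,q))
mv(.6,0,.2)
E
```

```text
scene [278  13  16  11  97] [285.8  17.7]
scene [280 236  13  11  85] [286.1 241. ]
150 [[328.59369438 208.59349087]] [[289.70505087 235.37377629]]
155 [[329.84257454 209.02492141]] [[288.99744303 235.87002051]]
160 [[330.86346063 209.49903506]] [[288.44787701 236.5316857 ]]
165 [[331.65121441 210.01144957]] [[288.05804451 237.35121071]]
170 [[332.20280713 210.557575  ]] [[287.8283834  238.32007933]]
175 [[332.51724233 211.13266829]] [[287.75815022 239.42894634]]
180 [[332.59545902 211.73188509]] [[287.84549764 240.66775851]]
[np.float64(0.0018), np.float64(-0.1974), np.float64(0.0035)] pos [ 0.6157 -0.1968  0.2033] t 34.4 F [-0.5  0.8 -0.4] w -0.0001
```

View pics/s24.png

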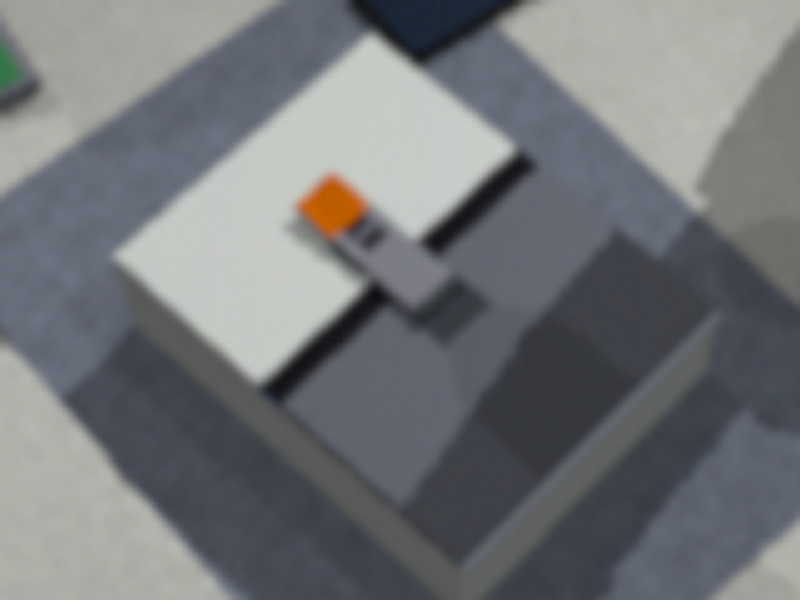

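View pics/t24.png

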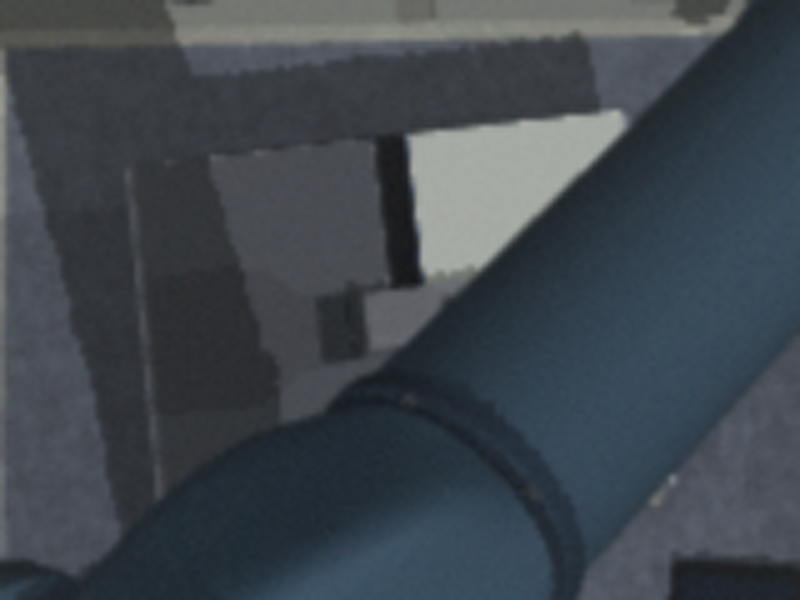

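```bash
python3 - <<'E'
from h import *
for z in(.2,.12,.087):
  p=case(0,-.062,z);mv(*p,95.2)
E
```

```text
[np.float64(-0.0), np.float64(-0.1471), np.float64(0.0035), ('turn', np.float64(-0.0018), 'j7', np.float64(-44.02514637744245))] pos [ 0.6157 -0.1968  0.2033] t 34.4 F [-0.5  0.8 -0.4] w -0.0001
[np.float64(0.0), np.float64(-0.1471), np.float64(0.0835), ('turn', np.float64(-0.0018), 'j7', np.float64(-44.02514637744245))] pos [ 0.6157 -0.1968  0.2033] t 34.4 F [-0.5  0.8 -0.4] w -0.0001
[np.float64(0.0001), np.float64(-0.1471), np.float64(0.1165), ('turn', np.float64(-0.0018), 'j7', np.float64(-44.02514637744245))] pos [ 0.6157 -0.1968  0.2033] t 34.4 F [-0.5  0.8 -0.4] w -0.0001
```

Request:
{"method": "jog_arm", "body": {"commands": [{"tx":0,"ty":-0.04,"tz":0.0,"turn":0},{"tx":0,"ty":-0.08,"tz":0.0,"turn":0},{"tx":0,"ty":-0.12,"tz":0.0,"turn":0},{"tx":0,"ty":-0.147,"tz":0.0,"turn":0},{"tx":0,"ty":-0.147,"tz":0.03,"turn":0},{"tx":0,"ty":-0.147,"tz":0.06,"turn":0},{"tx":0,"ty":-0.147,"tz":0.085,"turn":0},{"tx":0,"ty":-0.147,"tz":0.1,"turn":0},{"tx":0,"ty":-0.147,"tz":0.108,"turn":0},{"tx":0,"ty":-0.147,"tz":0.113,"turn":0},{"tx":0,"ty":-0.147,"tz":0.117,"turn":0},{"tx":0,"ty":-0.147,"tz":0.119,"turn":0},{"tx":0,"ty":-0.147,"tz":0.119,"turn":0}]}}

```text
clock: 35.7
ee_pos: [0.6037, -0.0498, 0.0867]
tool_rot: [[0.996, 0.091, 0.001], [0.091, -0.996, 0.001], [0.001, -0.001, -1.0]]
force: [-2.7, 1.3, 7.3]
width: 0.0
```

```bash
python3 - <<'E'
from h import *
g=grab("scene");crop(g,220,200,380,320,5,"s25")
p=case(0,-.062,.083);mv(*p,95.2)
E
```

```text
[np.float64(-0.0011), np.float64(0.0004), np.float64(0.0037), ('turn', np.float64(0.0), 'j7', np.float64(-50.54458385176543))] pos [ 0.6037 -0.0497  0.0867] t 35.75 F [-2.   0.4  6.2] w -0.0
```

View pics/s25.png

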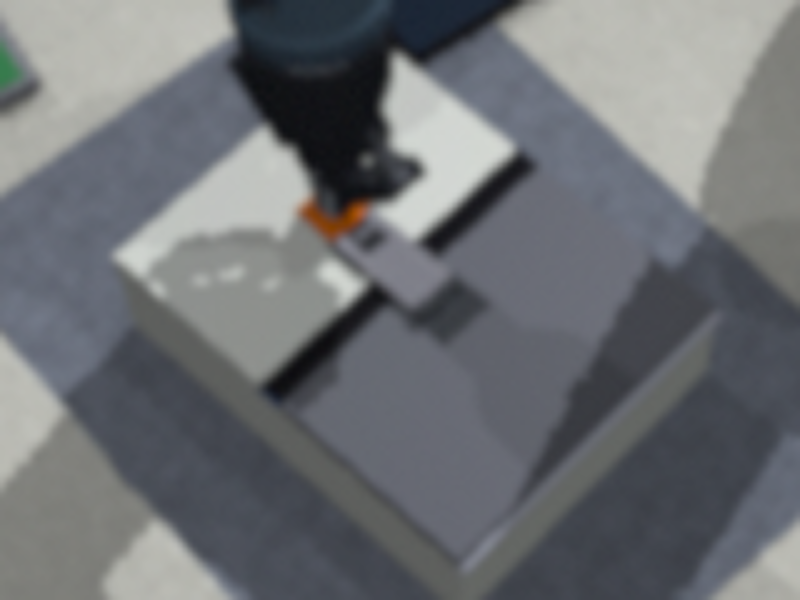

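Request:
{"method": "jog_arm", "body": {"commands": [{"tx":0,"ty":0,"tz":0.001,"turn":0},{"tx":0,"ty":0,"tz":0.002,"turn":0},{"tx":0,"ty":0,"tz":0.002,"turn":0},{"tx":0,"ty":0,"tz":0.002,"turn":0}]}}

```text
clock: 36.15
ee_pos: [0.6039, -0.0498, 0.086]
tool_rot: [[0.996, 0.091, 0.002], [0.091, -0.996, 0.002], [0.002, -0.002, -1.0]]
force: [-5.7, 2.1, 18.1]
width: 0.0004
```

Request:
{"method": "jog_arm", "body": {"commands": [{"tx":0,"ty":0,"tz":-0.02,"turn":0},{"tx":0,"ty":0,"tz":-0.06,"turn":0},{"tx":0,"ty":0,"tz":-0.1,"turn":0},{"tx":-0.04,"ty":0,"tz":-0.14,"turn":0},{"tx":-0.08,"ty":0,"tz":-0.18,"turn":0},{"tx":-0.12,"ty":0.02,"tz":-0.2,"turn":0},{"tx":-0.16,"ty":0.06,"tz":-0.2,"turn":0},{"tx":-0.16,"ty":0.1,"tz":-0.2,"turn":0},{"tx":-0.16,"ty":0.14,"tz":-0.2,"turn":0},{"tx":-0.16,"ty":0.18,"tz":-0.2,"turn":0},{"tx":-0.16,"ty":0.22,"tz":-0.2,"turn":0},{"tx":-0.16,"ty":0.25,"tz":-0.2,"turn":0},{"tx":-0.16,"ty":0.25,"tz":-0.2,"turn":0},{"tx":-0.16,"ty":0.25,"tz":-0.2,"turn":0}]}}

```text
clock: 37.55
ee_pos: [0.466, -0.3139, 0.2837]
tool_rot: [[0.996, 0.089, 0.001], [0.089, -0.996, -0.0], [0.001, 0.0, -1.0]]
force: [1.1, 0.6, 0.7]
width: -0.0004
```

```bash
python3 - <<'E'
from h import *
g=grab("scene","s26f");crop(g,220,200,380,320,5,"s26");f=grab("top","t26f");crop(f,230,150,390,270,5,"t26")
for n,c in (("top",f),("scene",g)):
    H=hsv(c);h,s,v=H[...,0],H[...,1],H[...,2]
    for mm,st,ce in comps((h<18)&(s>150)&(v>90),15): print(n,st,ce.round(1))
mv(.6,0,.2)
E
```

```text
top [326 205  12  12 122] [331.7 210.7]
scene [278  13  20  19 229] [287.2  21.6]
scene [308  12   9   6  29] [311.8  13.9]
scene [280 237  13  11  86] [286.3 241.9]
[np.float64(0.1614), np.float64(-0.2985), np.float64(0.0838)] pos [ 0.4666 -0.3121  0.2834] t 37.65 F [0.6 0.3 0. ] w 0.0003
```

View pics/s26.png

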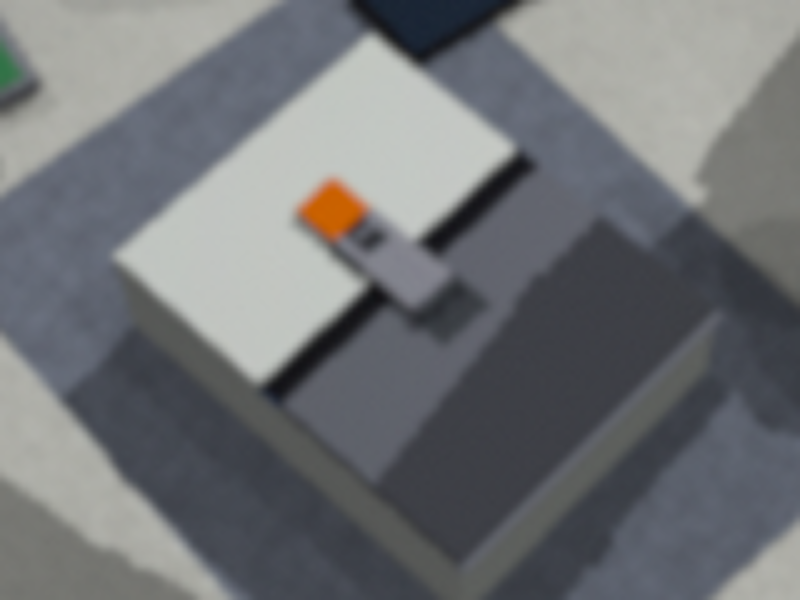

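View pics/t26f.png

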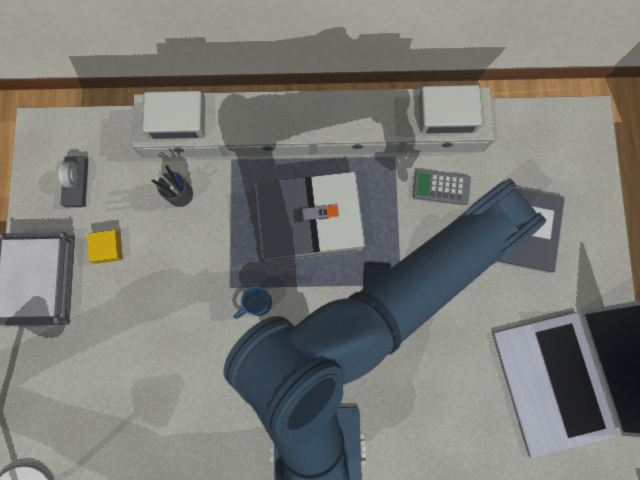

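```bash
python3 -c "
from cell import robot
print(robot.sign_off())"
```

```text
the job is handed in; nothing more can be done
None
```

The job is done and handed in at about 38 s of the 200 s limit. The three pieces on the desk (pencil tin, eraser and highlighter) are in the case. The white leaf was shut first and the grey leaf last, and the hasp is down on the staple.

- **Contents:** all three pieces were seen inside the case before it was shut. I saw no stapler or refill box anywhere in the pictures, including the spot the open white leaf had hidden.
- **Leaves:** each stopped the fingertip at z = 0.080 m, the height of the top of a shut leaf. The push measured 13 N on the white leaf and 25 N on the grey. The last pictures show both flat, with the black flange over the blue rebate.
- **Hasp:** the first press slid off its end with about 25 N sideways and left a slight shadow under the tab. A second press on the tab met it at z = 0.086–0.087 m, with up to 18 N. The shadow is now gone, and the tab lies within about 1.5 pixels of where a fully closed hasp should appear.
- **Bystanders:** nothing looks shifted or tipped in the last pictures, but I did not measure their positions. The arm hides the phone and notebook in part of the final top view.
- **At hand-in:** the arm stood clear and the wrist force read about zero. `sign_off()` gives no verdict, so I have none to report.

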